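Move the row of border rolls to the sales rack in the same order

TASK

Move the four wallpaper border rolls from the wooden stock carrier to the empty steel sales rack with black rails beside it, keeping them in the same order from left to right: the leftmost roll goes in the leftmost cradle, and so on. Lay each roll gently down, without dropping it, so that it lies straight and centred in its own cradle, and leave the tape measure and the marker pen where they are.

Things in the scene. Friction and masses are not known exactly. Their poses are not given: they have to be found in the camera images.
- roll_gold_center (a point): wallpaper border roll, white with small gold ornaments: loose rigid cylinder, 40 mm diameter, 140 mm long, 0.1 to 0.2 kg. The point is its centre; x runs along the roll, y and z turn as it rolls. At the start the four rolls lie in shuffled order in the fixed wooden stock carrier, pointing away from the robot, 74 mm apart (34 mm clear between neighbours), centres 58 mm above the table.
- roll_rose_center (a point): wallpaper border roll, white with pink roses and green leaves: loose rigid cylinder, 40 mm diameter, 140 mm long, 0.1 to 0.2 kg. The point is its centre; x runs along the roll, y and z turn as it rolls. The stock carrier holds it in cradles just like those of the sales rack: two notched rails, 45 mm either side of its middle; under its middle the carrier is open down to 12 mm above the table.
- roll_wood_center (a point): wallpaper border roll, dark brown wood grain: loose rigid cylinder, 40 mm diameter, 140 mm long, 0.1 to 0.2 kg. The point is its centre; x runs along the roll, y and z turn as it rolls.
- roll_stripe_center (a point): wallpaper border roll, dark teal with five cream rings round it: loose rigid cylinder, 40 mm diameter, 140 mm long, 0.1 to 0.2 kg. The point is its centre; x runs along the roll, y and z turn as it rolls.
- cradle1_seat (a point): cradle 1 of 4, from the left (+y) as the robot sees it, of the fixed sales rack (black rails with white-capped crests on a light grey base), empty at the start. The point is where a seated roll's centre lies, 58 mm above the table; x is the direction of a seated roll, y points left along the rack. Each cradle is a V notch, sides at 32 degrees, in two 8 mm rails 45 mm either side of the point; crests half-way between cradles, level with the point.
- cradle2_seat (a point): cradle 2 of 4, from the left (+y) as the robot sees it, of the fixed sales rack (black rails with white-capped crests on a light grey base), empty at the start. The point is where a seated roll's centre lies, 58 mm above the table; x is the direction of a seated roll, y points left along the rack. Between its two rails the rack is open down to its base plate, whose top is 12 mm above the table.
- cradle3_seat (a point): cradle 3 of 4, from the left (+y) as the robot sees it, of the fixed sales rack (black rails with white-capped crests on a light grey base), empty at the start. The point is where a seated roll's centre lies, 58 mm above the table; x is the direction of a seated roll, y points left along the rack. The rack stands beside the stock carrier on one dark mat, to its left or right, about 335 mm off and nearly parallel.
- cradle4_seat (a point): cradle 4 of 4, from the left (+y) as the robot sees it, of the fixed sales rack (black rails with white-capped crests on a light grey base), empty at the start. The point is where a seated roll's centre lies, 58 mm above the table; x is the direction of a seated roll, y points left along the rack. Cradles are 74 mm apart.
- tape_center (a point): orange tape measure, loose bystander lying on the mat in front of the racks (robot side), 64 x 66 x 34 mm; the point is its centre. Leave it where it is.
- marker_center (a point): white marker pen with dark blue cap, 120 mm long, 16 mm thick, loose bystander lying on the mat in the gap between the two racks; the point is its middle. Leave it where it is.

How it is judged:
At the end, for the whole second after the job is handed in: All four rolls released and still, each in a cradle of the sales rack (within 20 mm along, 10 mm across, 8 mm in height, 0.15 rad), in the starting left-to-right order: each ends 303 to 377 mm from its start, which only the like-numbered cradle gives (((x of roll_gold_center in the frame of cradle1_seat between -0.02 and 0.02 m and y of roll_gold_center in the frame of cradle1_seat between -0.01 and 0.01 m and z of roll_gold_center in the frame of cradle1_seat between -0.008 and 0.008 m and angle between the x axis of roll_gold_center and the x axis of cradle1_seat, either way round below 0.15 rad) or (x of roll_gold_center in the frame of cradle2_seat between -0.02 and 0.02 m and y of roll_gold_center in the frame of cradle2_seat between -0.01 and 0.01 m and z of roll_gold_center in the frame of cradle2_seat between -0.008 and 0.008 m and angle between the x axis of roll_gold_center and the x axis of cradle2_seat, either way round below 0.15 rad) or (x of roll_gold_center in the frame of cradle3_seat between -0.02 and 0.02 m and y of roll_gold_center in the frame of cradle3_seat between -0.01 and 0.01 m and z of roll_gold_center in the frame of cradle3_seat between -0.008 and 0.008 m and angle between the x axis of roll_gold_center and the x axis of cradle3_seat, either way round below 0.15 rad) or (x of roll_gold_center in the frame of cradle4_seat between -0.02 and 0.02 m and y of roll_gold_center in the frame of cradle4_seat between -0.01 and 0.01 m and z of roll_gold_center in the frame of cradle4_seat between -0.008 and 0.008 m and angle between the x axis of roll_gold_center and the x axis of cradle4_seat, either way round below 0.15 rad)) and distance of roll_gold_center from where it was at the start of the episode between 0.303 and 0.377 m and linear speed of each of roll_gold, roll_rose, roll_wood, roll_stripe below 0.02 m/s and angular speed of each of roll_gold, roll_rose, roll_wood, roll_stripe below 0.3 rad/s and ((x of roll_rose_center in the frame of cradle1_seat between -0.02 and 0.02 m and y of roll_rose_center in the frame of cradle1_seat between -0.01 and 0.01 m and z of roll_rose_center in the frame of cradle1_seat between -0.008 and 0.008 m and angle between the x axis of roll_rose_center and the x axis of cradle1_seat, either way round below 0.15 rad) or (x of roll_rose_center in the frame of cradle2_seat between -0.02 and 0.02 m and y of roll_rose_center in the frame of cradle2_seat between -0.01 and 0.01 m and z of roll_rose_center in the frame of cradle2_seat between -0.008 and 0.008 m and angle between the x axis of roll_rose_center and the x axis of cradle2_seat, either way round below 0.15 rad) or (x of roll_rose_center in the frame of cradle3_seat between -0.02 and 0.02 m and y of roll_rose_center in the frame of cradle3_seat between -0.01 and 0.01 m and z of roll_rose_center in the frame of cradle3_seat between -0.008 and 0.008 m and angle between the x axis of roll_rose_center and the x axis of cradle3_seat, either way round below 0.15 rad) or (x of roll_rose_center in the frame of cradle4_seat between -0.02 and 0.02 m and y of roll_rose_center in the frame of cradle4_seat between -0.01 and 0.01 m and z of roll_rose_center in the frame of cradle4_seat between -0.008 and 0.008 m and angle between the x axis of roll_rose_center and the x axis of cradle4_seat, either way round below 0.15 rad)) and distance of roll_rose_center from where it was at the start of the episode between 0.303 and 0.377 m and ((x of roll_wood_center in the frame of cradle1_seat between -0.02 and 0.02 m and y of roll_wood_center in the frame of cradle1_seat between -0.01 and 0.01 m and z of roll_wood_center in the frame of cradle1_seat between -0.008 and 0.008 m and angle between the x axis of roll_wood_center and the x axis of cradle1_seat, either way round below 0.15 rad) or (x of roll_wood_center in the frame of cradle2_seat between -0.02 and 0.02 m and y of roll_wood_center in the frame of cradle2_seat between -0.01 and 0.01 m and z of roll_wood_center in the frame of cradle2_seat between -0.008 and 0.008 m and angle between the x axis of roll_wood_center and the x axis of cradle2_seat, either way round below 0.15 rad) or (x of roll_wood_center in the frame of cradle3_seat between -0.02 and 0.02 m and y of roll_wood_center in the frame of cradle3_seat between -0.01 and 0.01 m and z of roll_wood_center in the frame of cradle3_seat between -0.008 and 0.008 m and angle between the x axis of roll_wood_center and the x axis of cradle3_seat, either way round below 0.15 rad) or (x of roll_wood_center in the frame of cradle4_seat between -0.02 and 0.02 m and y of roll_wood_center in the frame of cradle4_seat between -0.01 and 0.01 m and z of roll_wood_center in the frame of cradle4_seat between -0.008 and 0.008 m and angle between the x axis of roll_wood_center and the x axis of cradle4_seat, either way round below 0.15 rad)) and distance of roll_wood_center from where it was at the start of the episode between 0.303 and 0.377 m and ((x of roll_stripe_center in the frame of cradle1_seat between -0.02 and 0.02 m and y of roll_stripe_center in the frame of cradle1_seat between -0.01 and 0.01 m and z of roll_stripe_center in the frame of cradle1_seat between -0.008 and 0.008 m and angle between the x axis of roll_stripe_center and the x axis of cradle1_seat, either way round below 0.15 rad) or (x of roll_stripe_center in the frame of cradle2_seat between -0.02 and 0.02 m and y of roll_stripe_center in the frame of cradle2_seat between -0.01 and 0.01 m and z of roll_stripe_center in the frame of cradle2_seat between -0.008 and 0.008 m and angle between the x axis of roll_stripe_center and the x axis of cradle2_seat, either way round below 0.15 rad) or (x of roll_stripe_center in the frame of cradle3_seat between -0.02 and 0.02 m and y of roll_stripe_center in the frame of cradle3_seat between -0.01 and 0.01 m and z of roll_stripe_center in the frame of cradle3_seat between -0.008 and 0.008 m and angle between the x axis of roll_stripe_center and the x axis of cradle3_seat, either way round below 0.15 rad) or (x of roll_stripe_center in the frame of cradle4_seat between -0.02 and 0.02 m and y of roll_stripe_center in the frame of cradle4_seat between -0.01 and 0.01 m and z of roll_stripe_center in the frame of cradle4_seat between -0.008 and 0.008 m and angle between the x axis of roll_stripe_center and the x axis of cradle4_seat, either way round below 0.15 rad)) and distance of roll_stripe_center from where it was at the start of the episode between 0.303 and 0.377 m); the robot touches nothing.
It fails at once if a roll is dropped (moves free of the fingers at over 0.7 m/s, a fall of 25 mm or more) ((linear speed of roll_gold above 0.7 m/s and contact force between the fingers and roll_gold below 0.05 N) or (linear speed of roll_rose above 0.7 m/s and contact force between the fingers and roll_rose below 0.05 N) or (linear speed of roll_wood above 0.7 m/s and contact force between the fingers and roll_wood below 0.05 N) or (linear speed of roll_stripe above 0.7 m/s and contact force between the fingers and roll_stripe below 0.05 N)).
It fails at once if the tape measure is pushed more than 30 mm from its place (distance of tape_center from where it was at the start of the episode above 0.03 m).
It fails at once if the marker pen is pushed more than 30 mm from its place (distance of marker_center from where it was at the start of the episode above 0.03 m).
It also fails if it takes over 112 s, if anything falls off the work surface, if the arm or the gripper's body presses on something with over 40 N, if the wrist force passes 120 N, or if a joint passes its speed limit or range.

ROBOT

A 6-joint arm with a two-finger parallel gripper is mounted at the origin on the work surface. World frame = base frame: x ahead of the robot, y to its left, z up, the work surface at z = 0. Lengths are in m, angles in rad, forces in N, time in s.
With the tool pointing down it reaches from about 0.225 to 0.875 m from the base axis. Payload 3.4 kg.
Tool frame: the origin (TCP) lies on the mounting face of the last link; the fingertips stand 173 mm ahead of it and the grasp point (between the pads) lies 155 mm ahead of it; x points along the fingers, y is the direction in which the jaws open and shut, and the axes are right-handed (so a half turn about x gives the same grasp; the last joint's range is limited). The gripper opens to 85 mm and grips with 20 to 120 N. Pads are 22 mm wide; open, the fingers measure 114 mm over their backs; the gripper's body (76 mm by 85 mm) begins 54 mm behind the grasp point. The pads swing forward as they close: fully open they stand 13 mm farther back than shut.
Start: joints at [-1.34, 0.276, 1.505, -0, 1.361, -0.121], TCP at [0.198, -0.54, 0.405] pointing down, gripper open.
Joint ranges: [-2.89, 2.89], [-0.75, 2.08], [0.22, 2.7], [-1.18, 4.32], [0.11, 2.71], [-2.7, 2.7]. Speed limits (rad/s): [2.57, 2.57, 3.14, 3.14, 3.14, 3.14].

INTERFACE

Orientations are given as a unit quaternion [w, x, y, z].
In Python, from rig import manip gives the robot as it stands.
- The arm moves only by the tool arm_command, never from a script. Its argument "targets" is a list of rows, each an object with "dp": the shift along the tool's x, y, z in m, a list of three; "turn": the turn, a rotation vector about the tool's x, y, z in degrees, a list of three; "grip": the opening, from -1 (shut) to 1 (fully open). In form: [{"dp": [tx, ty, tz], "turn": [wx, wy, wz], "grip": grip}, ...]. A call has 1 to 8 rows; each row shifts and turns the commanded pose from where the row before left it, along the tool's axes as they then stand; what a row does not reach is not made up. A row lasts 1/10 s, in which the tool goes at most 50 mm and 8.59 degrees, less where a joint would pass 70% of its speed; a pose out of reach is approached as far as the arm can. A call with a gripper value outside its range is refused whole. The fingers move at their own pace and stop on an object; "grip_force" is the grip in N (left out, the last holds). Time passes only in rows, so rows that do not move let the fingers close. It gives the time, the measured TCP pose, the force and the opening at its end, in the units of the state.
- manip.get_state(): the state, without advancing time (a new reading comes with each control period).
- manip.get_image(name): name is "side" or "top" or "wrist"; returns the picture (480x640x3 uint8, red, green, blue); there is no depth.
- manip.calibration(name): a dict with "fx", "fy", "cx", "cy" (pixels), "R" (3x3) and "t" (3): a world point X has camera coordinates R X + t. Camera axes: x right, y down, z forward; pixel columns grow to the right and rows downward; lengths in m; the calibration is good to about 2 mm. The wrist camera is an equidistant fisheye: a pixel r from the principal point sees the ray r / f radians off the axis. A picture is of the moment at which its call begins: read the wrist's pose just before it. calibration takes no time and is no camera call; for the wrist camera it gives the pose at the moment of the call.
- manip.sign_off(): hands the job in, once; it reports no verdict.
The state is a dict: "clock": time; "qpos": joint angles; "qd": joint speeds; "effort": joint torques, N m; "position": TCP position; "ee_rot": TCP orientation; "contact_force": force on the tool from outside, world axes, zero at the start; "moment": the same for the moment, N m; "width": finger opening in m.
Only numpy, scipy, OpenCV 4.12 (cv2) and the standard library are available. Lean on these libraries where they do the work, as an engineer would, in place of code of your own. Each camera call takes 0.05 s, during which the arm holds its last target.

## Working session

There is one attempt and no reset: what is moved stays moved. The work goes in short steps, Python scripts to look and compute and a tool call to move; the robot and the scene stay as the last step left them, time stands still between calls to the robot, and variables do not carry over. Pictures are saved under pics/ and viewed, and the job is handed in when it is done.

Besides the shell and the picture viewer there is one more tool, called after "Emit:" in YAML: its name, and indented under it one key for each argument. arm_command: Moves the arm, as the interface text tells. Its arguments: {"type":"object","properties":{"targets":{"type":"array"},"grip_force":{"type":"number"}},"required":["targets"]}

```bash
mkdir -p pics; ls
python3 - <<'E'
from rig import manip
import cv2
s=manip.get_state();print(s)
for n in ("top","side","wrist"):
    c=manip.calibration(n);print(n,c)
    cv2.imwrite(f"pics/{n}0.png",manip.get_image(n)[:,:,::-1])
E
```

```text
pics
{'clock': 0.0, 'qpos': array([-1.34000947e+00,  2.76594862e-01,  1.50615547e+00,  1.61346689e-05,
        1.36068615e+00, -1.21001571e-01]), 'qd': array([ 0.001488  ,  0.00035844, -0.0001876 , -0.00069913,  0.00028459,
       -0.00130392]), 'effort': array([ 2.38640183e-03, -4.16762209e+01, -2.45803231e+01,  9.80895288e-05,
        1.08137535e-02, -2.19918121e-05]), 'position': array([ 0.19807879, -0.53957383,  0.40383059]), 'ee_rot': array([-0.12308319, -0.69616616, -0.12438563,  0.69622656]), 'contact_force': array([ 0.11686283, -0.16053698,  0.20849113]), 'moment': array([-0.01360213,  0.0294237 ,  0.02254942]), 'width': 0.08529445309901891}
top {'fx': 437.4194430942435, 'fy': 437.4194430942435, 'cx': 324.9018850013623, 'cy': 240.26990017881457, 'R': array([[-0.00574179, -0.99943231, -0.03319781],
       [-0.99810843,  0.00775995, -0.06098649],
       [ 0.06120948,  0.03278484, -0.99758636]]), 't': array([0.02570441, 0.49658469, 0.8778731 ])}
side {'fx': 553.7630261228433, 'fy': 553.7630261228433, 'cx': 319.623381143321, 'cy': 248.72922308921156, 'R': array([[-0.70090713, -0.71316537,  0.01115115],
       [-0.35649318,  0.33673864, -0.87150427],
       [ 0.61777165, -0.61481887, -0.4902611 ]]), 't': array([0.34056174, 0.23686913, 0.75968102])}
wrist {'fx': 371.64829954431775, 'fy': 371.64829954431775, 'cx': 317.27658475285534, 'cy': 243.30158882731595, 'R': array([[ 0.34453376, -0.93877315, -0.00121227],
       [-0.90424763, -0.33220918,  0.26827836],
       [-0.25225525, -0.09133476, -0.96334067]]), 't': array([-0.57508884, -0.03437104,  0.37813381])}
```

View pics/top0.png

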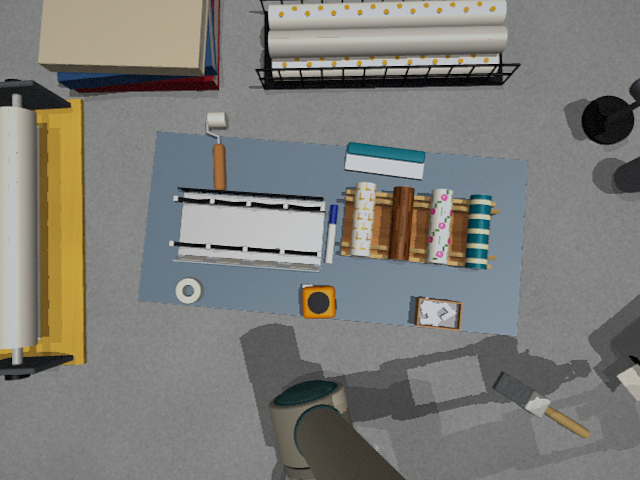

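View pics/side0.png

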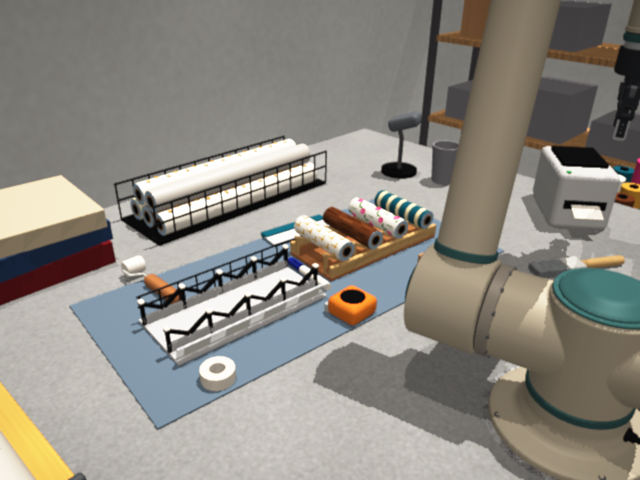

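View pics/wrist0.png

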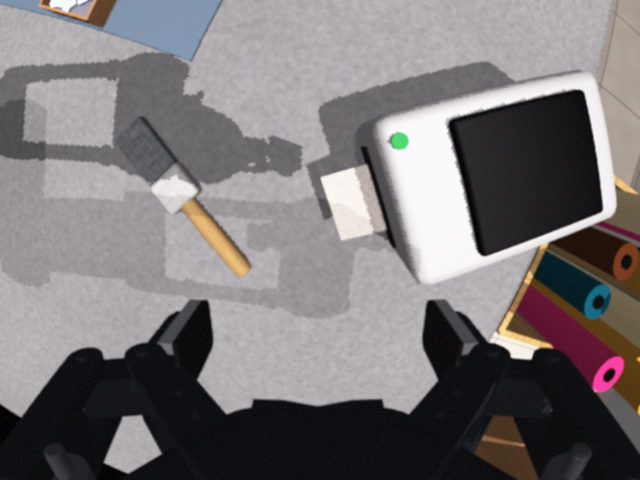

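The order from left to right is gold, wood, rose, stripe, and the sales rack is on the left. I'll enlarge the top view to measure.

Run:
```python
import cv2
im=cv2.imread("pics/top0.png")
cv2.imwrite("pics/cL.png",cv2.resize(im[170:290,160:340],None,fx=4.4,fy=4.4,interpolation=cv2.INTER_CUBIC))
cv2.imwrite("pics/cR.png",cv2.resize(im[170:290,330:510],None,fx=4.4,fy=4.4,interpolation=cv2.INTER_CUBIC))
```

```text
(no output)
```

View pics/cL.png

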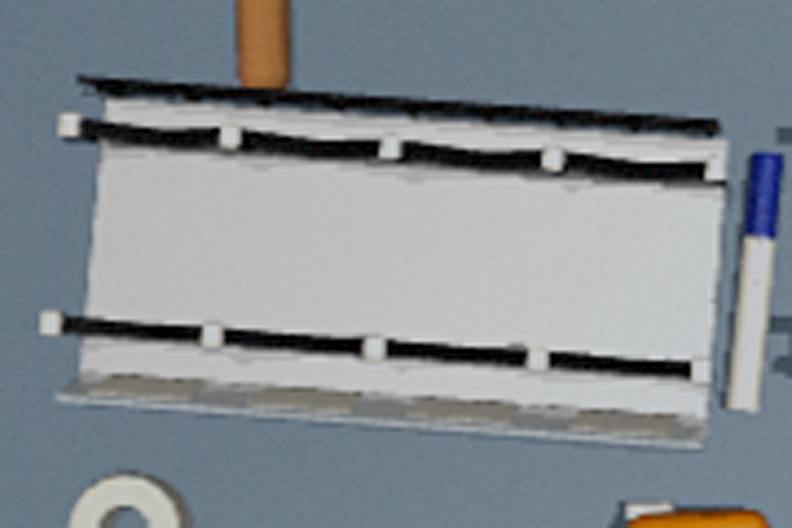

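View pics/cR.png

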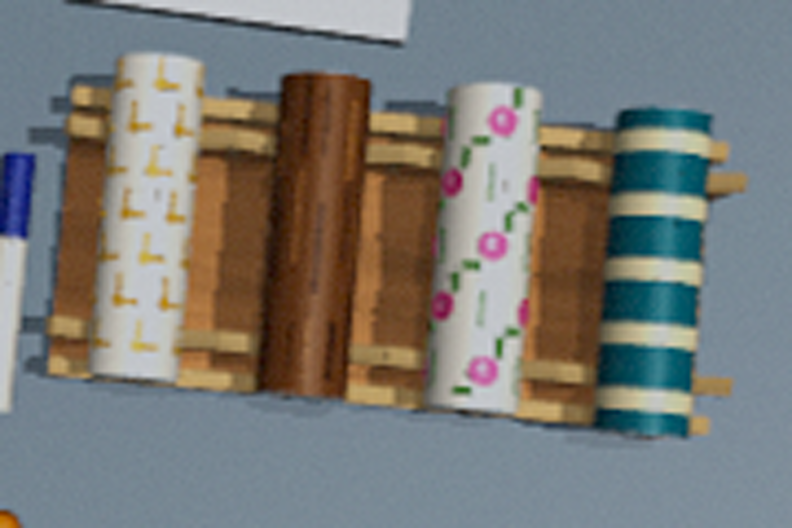

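```bash
cat > h.py <<'E'
from rig import manip
import numpy as np, cv2
def back(c,p,z):
    p=np.atleast_2d(p).astype(float)
    d=np.c_[(p[:,0]-c['cx'])/c['fx'],(p[:,1]-c['cy'])/c['fy'],np.ones(len(p))]@c['R']
    o=-c['R'].T@c['t']; return o+d*((z-o[2])/d[:,2])[:,None]
def proj(c,X):
    q=np.atleast_2d(X)@c['R'].T+c['t']; return np.c_[q[:,0]/q[:,2]*c['fx']+c['cx'],q[:,1]/q[:,2]*c['fy']+c['cy']]
def fit2(model,meas):
    mm,cc=model.mean(0),meas.mean(0);H=(model-mm).T@(meas-cc)
    th=np.arctan2(H[0,1]-H[1,0],H[0,0]+H[1,1]);R=np.array([[np.cos(th),-np.sin(th)],[np.sin(th),np.cos(th)]])
    t=cc-R@mm;return th,R,t,meas-(model@R.T+t)
E
python3 - <<'E'
from h import *
c=manip.calibration("top");print("cam",-c['R'].T@c['t'])
far=[(69,125),(231,137),(391,149),(553,160),(716,170)];near=[(50,322),(212,336),(374,347),(537,359),(700,370)]
P=back(c,np.array(far+near)/4.4+[160,170],.058)[:,:2]
M=np.array([(x,.148-.074*i) for x in(.045,-.045) for i in range(5)])
th,R,t,r=fit2(M,P);print("rack yaw",th,"c",t);print(np.round(r*1000,1).tolist())
seats=np.array([(0,.111-.074*i) for i in range(4)])@R.T+t;print("seats",seats.round(4).tolist())
Q=dict(gold=[(117,57),(204,60),(90,374),(180,380)],wood=[(282,75),(370,78),(260,390),(348,395)],rose=[(450,88),(541,90),(425,405),(518,413)],stripe=[(616,110),(712,113),(598,425),(690,436)])
ctr=[]
for k,v in Q.items():
    X=back(c,np.array(v)/4.4+[330,170],.06)[:,:2];d=(X[0]+X[1]-X[2]-X[3])/2
    ctr.append(X.mean(0));print(k,X.mean(0).round(4),"yaw",np.arctan2(d[1],d[0]).round(3),"L",np.linalg.norm(d).round(3),"W",np.linalg.norm(X[0]-X[1]).round(3))
th,R,t,r=fit2(np.array([(0,.111-.074*i) for i in range(4)]),np.array(ctr));print("carrier",th,t,(r*1000).round(1).tolist())
print((seats-np.array(ctr)).round(3).tolist())
mk=back(c,np.array([(768,155),(745,410)])/4.4+[160,170],.008);print("marker",mk.round(3).tolist())
print("tape",back(c,[(318,302)],.034))
E
```

```text
cam [ 0.44205879 -0.00694458  0.90689252]
rack yaw -0.08044356220088061 c [0.52304439 0.17385789]
[[-0.3, -1.8], [-0.6, -1.6], [-0.9, -0.1], [-0.6, 1.0], [0.1, 2.1], [0.7, -1.8], [-0.2, -1.2], [0.3, -0.1], [0.4, 0.9], [1.0, 2.4]]
seats [[0.532, 0.2845], [0.526, 0.2107], [0.5201, 0.137], [0.5141, 0.0632]]
gold [ 0.5342 -0.0545] yaw -0.09 L 0.142 W 0.038
wood [ 0.5261 -0.1277] yaw -0.085 L 0.14 W 0.039
rose [ 0.5191 -0.201 ] yaw -0.096 L 0.141 W 0.04
stripe [ 0.5088 -0.2746] yaw -0.089 L 0.14 W 0.042
carrier -0.11302391261206857 [ 0.52202558 -0.16446598] [[-0.4, -0.3], [-0.1, -0.0], [1.2, 0.2], [-0.7, 0.1]]
[[-0.002, 0.339], [-0.0, 0.338], [0.001, 0.338], [0.005, 0.338]]
marker [[0.57, 0.002, 0.008], [0.45, 0.014, 0.008]]
tape [[0.37300614 0.03614991 0.034     ]]
```

```bash
cat >> h.py <<'E'
from scipy.spatial.transform import Rotation as Ro
def tool(s=None):
    s=s or manip.get_state();q=s['ee_rot'];return s['position'],Ro.from_quat([q[1],q[2],q[3],q[0]]).as_matrix()
def goto(p,yaw):  # grasp point p; tool x down, y across roll (world +y-ish rotated yaw) or opposite
    pos,R=tool(); out=[]
    X=np.array([0,0,-1.])
    sg=1 if R[1,1]>0 else -1
    Y=sg*np.array([-np.sin(yaw),np.cos(yaw),0]);T=np.c_[X,Y,np.cross(X,Y)]
    rv=np.degrees(Ro.from_matrix(R.T@T).as_rotvec())
    d=np.array(p)-.155*X-pos
    print("axes y",R[:,1].round(3),"z",R[:,2].round(3)); print("turn",rv.round(2),"d world",d.round(4),"dp now",(R.T@d).round(4),"dp after turn",(T.T@d).round(4))
E
python3 - <<'E'
from h import *
goto([.534,-.055,.21],-.095)
E
```

```text
axes y [ 0.345 -0.939 -0.001] z [-0.939 -0.345 -0.   ]
turn [2.56e+01 1.00e-02 8.00e-02] d world [ 0.3359  0.4846 -0.039 ] dp now [ 0.0396 -0.3392 -0.4823] dp after turn [ 0.039  -0.5143 -0.2884]
```

Emit:
arm_command:
  targets:
    - {"dp": [0, 0, 0], "turn": [6.4, 0, 0], "grip": 1}
    - {"dp": [0, 0, 0], "turn": [6.4, 0, 0], "grip": 1}
    - {"dp": [0, 0, 0], "turn": [6.4, 0, 0], "grip": 1}
    - {"dp": [0, 0, 0], "turn": [6.4, 0, 0], "grip": 0.38}
    - {"dp": [0, -0.03, -0.016], "turn": [0, 0, 0], "grip": 0.38}
    - {"dp": [0, -0.035, -0.02], "turn": [0, 0, 0], "grip": 0.38}
    - {"dp": [0, -0.035, -0.02], "turn": [0, 0, 0], "grip": 0.38}
    - {"dp": [0, -0.035, -0.02], "turn": [0, 0, 0], "grip": 0.38}
  grip_force: 40

```text
clock: 0.95
position: [0.2871, -0.4113, 0.4044]
ee_rot: [0.034, -0.706, 0.034, 0.706]
contact_force: [-0.9, -0.3, -0.1]
width: 0.0594
```

Run:
```python
from h import *
goto([.47,-.10,.25],-.095);print(manip.get_state()['width'],manip.get_state()['qpos'])
```

```text
axes y [-0.096 -0.995 -0.001] z [-0.995  0.096  0.   ]
turn [-0.05  0.01  0.03] d world [0.1829 0.3113 0.0006] dp now [-0.0005 -0.3274 -0.1523] dp after turn [-0.0006 -0.3273 -0.1525]
0.059385685212933956 [-1.10030294e+00  1.65468920e-01  1.65466155e+00  2.26503600e-04
  1.32202155e+00  5.66298106e-01]
```

Emit:
arm_command:
  targets:
    - {"dp": [0, -0.04, -0.019], "turn": [0, 0, 0], "grip": 0.38}
    - {"dp": [0, -0.04, -0.019], "turn": [0, 0, 0], "grip": 0.38}
    - {"dp": [0, -0.04, -0.019], "turn": [0, 0, 0], "grip": 0.38}
    - {"dp": [0, -0.04, -0.019], "turn": [0, 0, 0], "grip": 0.38}
    - {"dp": [0, -0.04, -0.019], "turn": [0, 0, 0], "grip": 0.38}
    - {"dp": [0, -0.04, -0.019], "turn": [0, 0, 0], "grip": 0.38}
    - {"dp": [0, -0.04, -0.019], "turn": [0, 0, 0], "grip": 0.38}
    - {"dp": [0, -0.04, -0.019], "turn": [0, 0, 0], "grip": 0.38}

```text
clock: 1.75
position: [0.4688, -0.1067, 0.4046]
ee_rot: [-0.033, 0.706, -0.034, -0.706]
contact_force: [0.3, -1.1, -0.7]
width: 0.0587
```

Emit:
arm_command:
  targets:
    - {"dp": [0, 0, 0], "turn": [0, 0, 0], "grip": 0.38}
    - {"dp": [0, 0, 0], "turn": [0, 0, 0], "grip": 0.38}

```text
clock: 1.95
position: [0.4684, -0.1076, 0.4044]
ee_rot: [0.032, -0.706, 0.033, 0.707]
contact_force: [0.2, -0.1, -0.1]
width: 0.059
```

Run:
```python
from h import *
goto([.534,-.055,.21],-.095)
np.save("w1.npy",manip.calibration("wrist"),allow_pickle=True)
cv2.imwrite("pics/w1.png",manip.get_image("wrist")[:,:,::-1])
```

```text
axes y [-0.092 -0.996  0.   ] z [-0.996  0.092  0.001]
turn [ 0.17  0.05 -0.03] d world [ 0.0656  0.0526 -0.0394] dp now [ 0.0393 -0.0584 -0.0605] dp after turn [ 0.0394 -0.0586 -0.0603]
```

View pics/w1.png

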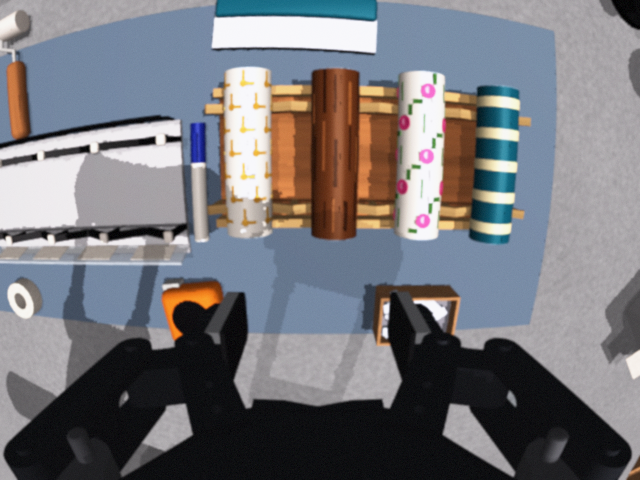

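Run:
```python
import cv2
im=cv2.imread("pics/w1.png")
cv2.imwrite("pics/w1c.png",cv2.resize(im[55:255,200:530],None,fx=2.4,fy=2.4,interpolation=cv2.INTER_CUBIC))
```

```text
(no output)
```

View pics/w1c.png

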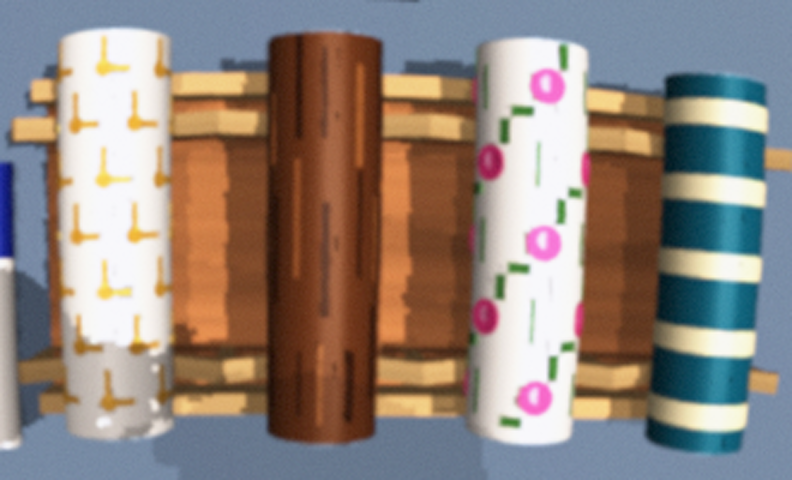

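```bash
cat >> h.py <<'E'
def backf(c,p,z):
    p=np.atleast_2d(p).astype(float);u=(p-[c['cx'],c['cy']])/c['fx'];r=np.hypot(u[:,0],u[:,1])
    d=np.c_[u*(np.sin(r)/np.maximum(r,1e-9))[:,None],np.cos(r)]@c['R']
    o=-c['R'].T@c['t']; return o+d*((z-o[2])/d[:,2])[:,None]
E
python3 - <<'E'
from h import *
c=np.load("w1.npy",allow_pickle=True).item();o=-c['R'].T@c['t'];print("cam",o)
Q=dict(gold=[(58,37),(170,36),(68,430),(173,430)],wood=[(269,38),(382,39),(269,437),(374,437)],rose=[(476,46),(588,47),(467,434),(571,438)],stripe=[(667,77),(766,82),(648,440),(743,449)])
ctr=[]
for k,v in Q.items():
    X=backf(c,np.array(v)/2.4+[200,55],.063)[:,:2];d=(X[0]+X[1]-X[2]-X[3])/2
    ctr.append(X.mean(0));print(k,X.mean(0).round(4),"yaw",np.arctan2(d[1],d[0]).round(3),"L",np.linalg.norm(d).round(3),"W",np.linalg.norm(X[0]-X[1]).round(3))
th,R,t,r=fit2(np.array([(0,.111-.074*i) for i in range(4)]),np.array(ctr));print("carrier",th,t,(r*1000).round(1).tolist())
E
```

```text
cam [ 0.53666004 -0.11462343  0.37316234]
gold [ 0.5341 -0.0559] yaw -0.095 L 0.141 W 0.04
wood [ 0.5249 -0.1285] yaw -0.097 L 0.141 W 0.039
rose [ 0.5188 -0.2015] yaw -0.095 L 0.142 W 0.042
stripe [ 0.5083 -0.2744] yaw -0.093 L 0.14 W 0.043
carrier -0.11422897651263726 [ 0.52149452 -0.1650713 ] [[-0.1, -1.1], [-0.9, -0.2], [1.5, 0.4], [-0.6, 0.9]]
```

Emit:
arm_command:
  targets:
    - {"dp": [0.013, -0.0145, -0.015], "turn": [0, 0, 0], "grip": 0.38}
    - {"dp": [0.013, -0.0145, -0.015], "turn": [0, 0, 0], "grip": 0.38}
    - {"dp": [0.013, -0.0145, -0.015], "turn": [0, 0, 0], "grip": 0.38}
    - {"dp": [0.02, -0.0145, -0.015], "turn": [0, 0, 0], "grip": 0.38}
    - {"dp": [0.02, 0, 0], "turn": [0, 0, 0], "grip": 0.38}
    - {"dp": [0.02, 0, 0], "turn": [0, 0, 0], "grip": 0.38}
    - {"dp": [0, 0, 0], "turn": [0, 0, 0], "grip": 0.38}
    - {"dp": [0, 0, 0], "turn": [0, 0, 0], "grip": 0.38}

```text
clock: 2.8
position: [0.5333, -0.0578, 0.3058]
ee_rot: [0.034, -0.706, 0.034, 0.706]
contact_force: [0.4, -0.8, -0.4]
width: 0.059
```

Run:
```python
from h import *
goto([.534,-.0555,.058],-.095)
cv2.imwrite("pics/w2.png",manip.get_image("wrist")[:,:,::-1])
```

```text
axes y [-0.097 -0.995  0.   ] z [-0.995  0.097  0.001]
turn [-0.12  0.04 -0.02] d world [ 0.0007  0.0023 -0.0928] dp now [ 0.0928 -0.0024 -0.0006] dp after turn [ 0.0928 -0.0023 -0.0005]
```

View pics/w2.png

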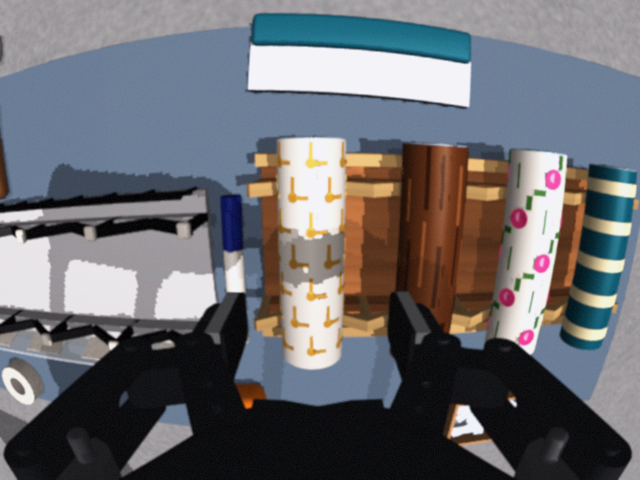

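Emit:
arm_command:
  targets:
    - {"dp": [0.02, -0.001, -0.0005], "turn": [0, 0, 0], "grip": 0.38}
    - {"dp": [0.02, -0.001, 0], "turn": [0, 0, 0], "grip": 0.38}
    - {"dp": [0.02, 0, 0], "turn": [0, 0, 0], "grip": 0.38}
    - {"dp": [0.02, 0, 0], "turn": [0, 0, 0], "grip": 0.38}
    - {"dp": [0.013, 0, 0], "turn": [0, 0, 0], "grip": 0.38}
    - {"dp": [0, 0, 0], "turn": [0, 0, 0], "grip": 0.38}

```text
clock: 3.45
position: [0.534, -0.055, 0.2124]
ee_rot: [0.034, -0.706, 0.034, 0.707]
contact_force: [-0.1, -1.0, 0.4]
width: 0.0588
```

Emit:
arm_command:
  targets:
    - {"dp": [0, 0, 0], "turn": [0, 0, 0], "grip": -0.2}
    - {"dp": [0, 0, 0], "turn": [0, 0, 0], "grip": -0.2}
    - {"dp": [0, 0, 0], "turn": [0, 0, 0], "grip": -0.2}
    - {"dp": [0, 0, 0], "turn": [0, 0, 0], "grip": -0.2}
    - {"dp": [0, 0, 0], "turn": [0, 0, 0], "grip": -0.2}
  grip_force: 30

```text
clock: 3.95
position: [0.5349, -0.0543, 0.2143]
ee_rot: [-0.034, 0.707, -0.034, -0.705]
contact_force: [0.6, 3.0, 6.8]
width: 0.0386
```

Run:
```python
from h import *
goto([.534,-.0555,.058],-.095)
cv2.imwrite("pics/w3.png",manip.get_image("wrist")[:,:,::-1])
```

```text
axes y [-0.095 -0.995 -0.   ] z [-0.995  0.095 -0.003]
turn [-0.02 -0.19  0.01] d world [-0.0009 -0.0012 -0.0013] dp now [0.0013 0.0013 0.0007] dp after turn [0.0013 0.0013 0.0007]
```

View pics/w3.png

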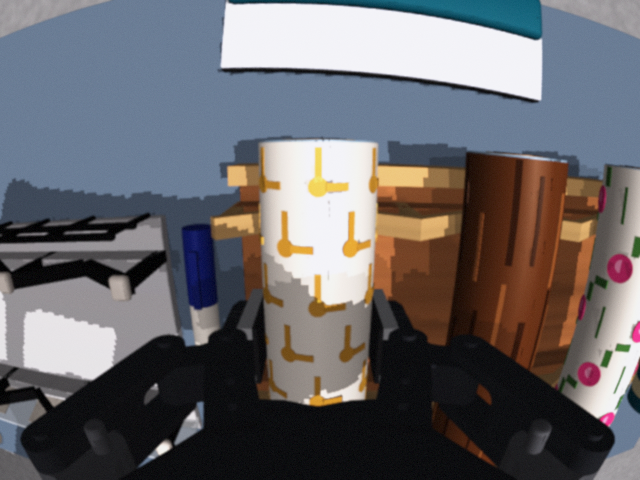

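Emit:
arm_command:
  targets:
    - {"dp": [-0.005, 0, 0], "turn": [0, 0, 0], "grip": -0.2}
    - {"dp": [-0.015, 0, 0], "turn": [0, 0, 0], "grip": -0.2}
    - {"dp": [-0.02, 0, 0], "turn": [0, 0, 0], "grip": -0.2}
    - {"dp": [-0.025, 0, 0], "turn": [0, 0, 0], "grip": -0.2}
    - {"dp": [-0.025, 0, 0], "turn": [0, 0, 0], "grip": -0.2}
    - {"dp": [-0.01, -0.01, 0], "turn": [0, 0, 0], "grip": -0.2}
    - {"dp": [0, -0.02, 0], "turn": [0, 0, 0], "grip": -0.2}
    - {"dp": [0, -0.03, 0], "turn": [0, 0, 0], "grip": -0.2}

```text
clock: 4.8
position: [0.5397, 0.0053, 0.3128]
ee_rot: [-0.034, 0.706, -0.035, -0.706]
contact_force: [0.8, -0.3, -2.4]
width: 0.0388
```

Emit:
arm_command:
  targets:
    - {"dp": [0, -0.03, 0], "turn": [0, 0, 0], "grip": -0.2}
    - {"dp": [0, -0.03, 0], "turn": [0, 0, 0], "grip": -0.2}
    - {"dp": [0, -0.03, 0], "turn": [0, 0, 0], "grip": -0.2}
    - {"dp": [0, -0.03, 0], "turn": [0, 0, 0], "grip": -0.2}
    - {"dp": [0, -0.03, 0], "turn": [0, 0, 0], "grip": -0.2}
    - {"dp": [0, -0.01, 0], "turn": [0, 0, 0], "grip": -0.2}
    - {"dp": [0, 0, 0], "turn": [0, 0, 0], "grip": -0.2}
    - {"dp": [0, 0, 0], "turn": [0, 0, 0], "grip": -0.2}

```text
clock: 5.6
position: [0.5547, 0.1641, 0.3122]
ee_rot: [0.033, -0.706, 0.034, 0.707]
contact_force: [-0.9, 0.7, -0.9]
width: 0.0393
```

Run:
```python
from h import *
goto([.532,.282,.13],-.08)
print(manip.get_state()['width'])
np.save("w4.npy",manip.calibration("wrist"),allow_pickle=True)
im=manip.get_image("wrist")[:,:,::-1]
cv2.imwrite("pics/w4.png",im)
cv2.imwrite("pics/w4b.png",cv2.resize(im,(800,600),interpolation=cv2.INTER_CUBIC))
```

```text
axes y [-0.094 -0.996  0.002] z [-0.996  0.094  0.001]
turn [-0.83  0.06 -0.09] d world [-0.0227  0.1179 -0.0272] dp now [ 0.027  -0.1153  0.0337] dp after turn [ 0.0272 -0.1157  0.0321]
0.039341986223612194
```

View pics/w4b.png

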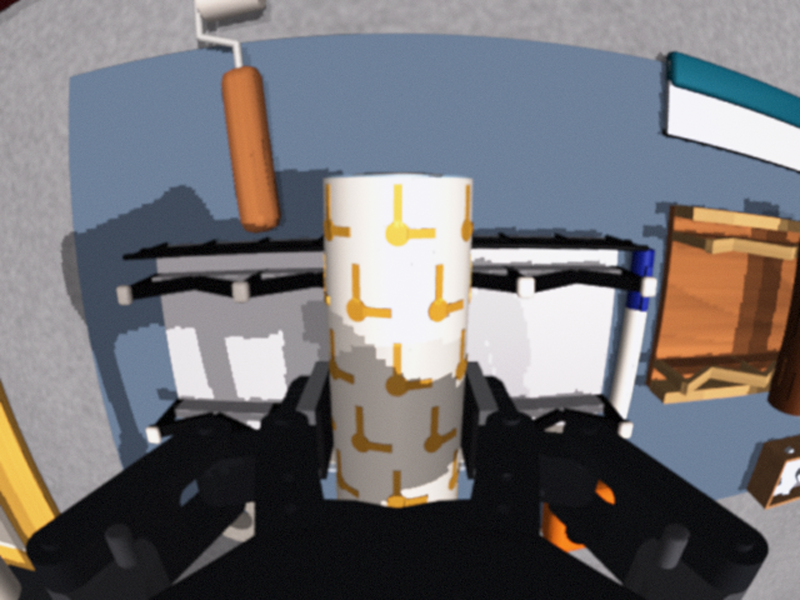

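Run:
```python
from h import *
c=np.load("w4.npy",allow_pickle=True).item()
p=np.array([(125,293),(240,290),(526,286),(649,285),(154,432),(624,428)])/1.25
M=np.array([(.045,.148),(.045,.074),(.045,-.074),(.045,-.148),(-.045,.148),(-.045,-.148)])
for z in(.058,.062,.066):
    P=backf(c,p,z)[:,:2];th,R,t,r=fit2(M,P);print(z,th.round(3),t.round(4),(r*1000).round(1).tolist())
    print((np.array([(0,.111-.074*i) for i in range(4)])@R.T+t).round(4).tolist())
```

```text
0.058 -0.081 [0.5256 0.1724] [[-0.7, -3.1], [-0.5, -0.7], [-0.4, 1.3], [0.0, 2.6], [0.6, -3.7], [1.0, 3.6]]
[[0.5345, 0.283], [0.5285, 0.2092], [0.5226, 0.1355], [0.5166, 0.0617]]
0.062 -0.081 [0.527  0.1721] [[-1.4, -5.7], [-1.1, -2.0], [-0.8, 2.7], [-0.3, 5.2], [1.4, -6.4], [2.2, 6.1]]
[[0.536, 0.2827], [0.53, 0.209], [0.5241, 0.1352], [0.5181, 0.0615]]
0.066 -0.081 [0.5285 0.1718] [[-2.2, -8.2], [-1.7, -3.2], [-1.2, 4.0], [-0.6, 7.9], [2.3, -9.1], [3.5, 8.6]]
[[0.5374, 0.2825], [0.5315, 0.2087], [0.5255, 0.135], [0.5196, 0.0612]]
```

Emit:
arm_command:
  targets:
    - {"dp": [0, 0, 0], "turn": [-0.8, 0, 0], "grip": -0.2}
    - {"dp": [0, -0.02, 0.005], "turn": [0, 0, 0], "grip": -0.2}
    - {"dp": [0, -0.03, 0.008], "turn": [0, 0, 0], "grip": -0.2}
    - {"dp": [0, -0.03, 0.008], "turn": [0, 0, 0], "grip": -0.2}
    - {"dp": [0.01, -0.025, 0.007], "turn": [0, 0, 0], "grip": -0.2}
    - {"dp": [0.015, -0.012, 0.004], "turn": [0, 0, 0], "grip": -0.2}
    - {"dp": [0, 0, 0], "turn": [0, 0, 0], "grip": -0.2}
    - {"dp": [0, 0, 0], "turn": [0, 0, 0], "grip": -0.2}

```text
clock: 6.45
position: [0.5328, 0.2828, 0.2876]
ee_rot: [0.028, -0.706, 0.029, 0.707]
contact_force: [1.0, -0.6, -0.1]
width: 0.0391
```

Run:
```python
from h import *
goto([.5325,.284,.058],-.08)
im=manip.get_image("wrist")[:,:,::-1]
cv2.imwrite("pics/w5.png",im)
im=manip.get_image("side")[:,:,::-1]
cv2.imwrite("pics/s5.png",cv2.resize(im[200:380,60:300],None,fx=3.3,fy=3.3,interpolation=cv2.INTER_CUBIC))
```

```text
axes y [-0.081 -0.997  0.001] z [-0.997  0.081  0.   ]
turn [-0.06  0.03 -0.07] d world [-0.0003  0.0012 -0.0746] dp now [ 0.0746 -0.0013  0.0004] dp after turn [ 0.0746 -0.0012  0.0004]
```

View pics/w5.png

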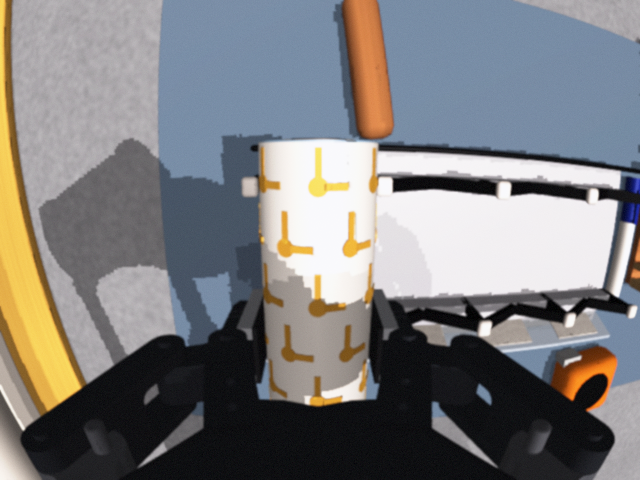

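View pics/s5.png

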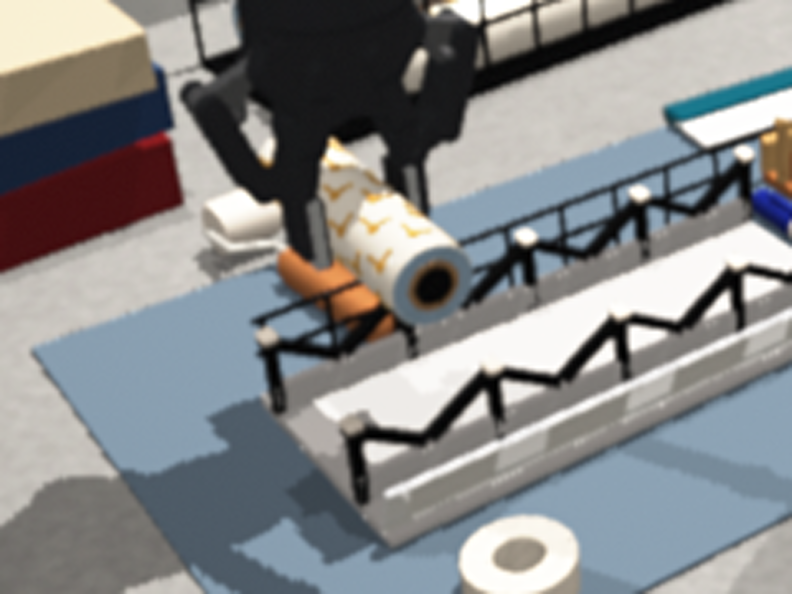

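Emit:
arm_command:
  targets:
    - {"dp": [0.015, 0, 0], "turn": [0, 0, 0], "grip": -0.2}
    - {"dp": [0.02, 0, 0], "turn": [0, 0, 0], "grip": -0.2}
    - {"dp": [0.02, 0, 0], "turn": [0, 0, 0], "grip": -0.2}
    - {"dp": [0.01, 0, 0], "turn": [0, 0, 0], "grip": -0.2}
    - {"dp": [0.003, 0, 0], "turn": [0, 0, 0], "grip": -0.2}
    - {"dp": [0, 0, 0], "turn": [0, 0, 0], "grip": -0.2}
    - {"dp": [0, 0, 0], "turn": [0, 0, 0], "grip": -0.2}

```text
clock: 7.25
position: [0.5332, 0.2837, 0.2207]
ee_rot: [-0.029, 0.707, -0.028, -0.706]
contact_force: [0.6, 0.2, -2.2]
width: 0.0393
```

Emit:
arm_command:
  targets:
    - {"dp": [0.002, 0, 0], "turn": [0, 0, 0], "grip": -0.2}
    - {"dp": [0, 0, 0], "turn": [0, 0, 0], "grip": -0.2}
    - {"dp": [0, 0, 0], "turn": [0, 0, 0], "grip": -0.2}

```text
clock: 7.55
position: [0.5326, 0.2838, 0.218]
ee_rot: [-0.029, 0.707, -0.029, -0.706]
contact_force: [-0.5, -0.6, -0.9]
width: 0.0393
```

Emit:
arm_command:
  targets:
    - {"dp": [0.0015, 0, 0], "turn": [0, 0, 0], "grip": -0.2}
    - {"dp": [0.0015, 0, 0], "turn": [0, 0, 0], "grip": -0.2}
    - {"dp": [0, 0, 0], "turn": [0, 0, 0], "grip": -0.2}
    - {"dp": [0, 0, 0], "turn": [0, 0, 0], "grip": -0.2}

```text
clock: 7.95
position: [0.5327, 0.2838, 0.2147]
ee_rot: [-0.029, 0.707, -0.029, -0.706]
contact_force: [0.3, 0.7, -0.7]
width: 0.0392
```

Run:
```python
from h import *
goto([.5325,.284,.058],-.08)
im=manip.get_image("side")[:,:,::-1]
cv2.imwrite("pics/s6.png",cv2.resize(im[200:380,60:300],None,fx=3.3,fy=3.3,interpolation=cv2.INTER_CUBIC))
```

```text
axes y [-0.081 -0.997 -0.   ] z [-0.997  0.081 -0.   ]
turn [-0.06 -0.01  0.01] d world [-0.0002  0.0002 -0.0017] dp now [ 0.0017 -0.0002  0.0002] dp after turn [ 0.0017 -0.0002  0.0002]
```

View pics/s6.png

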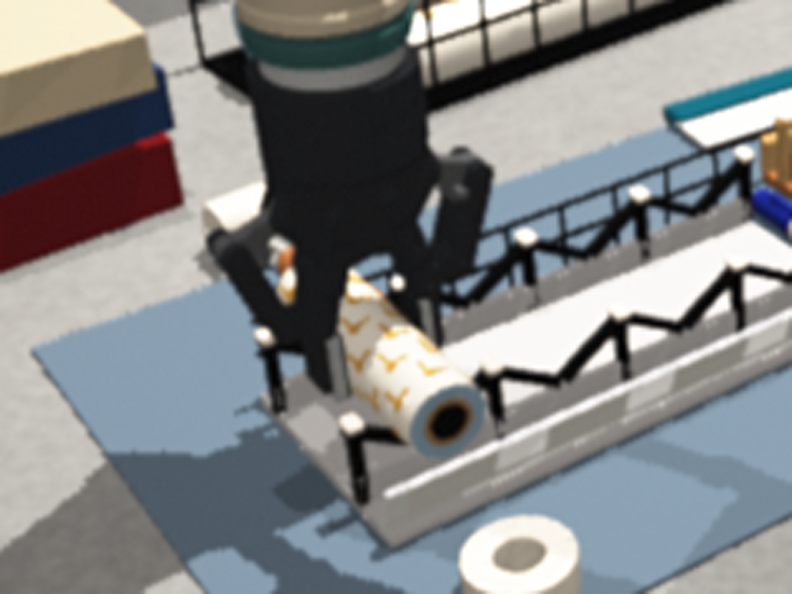

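Emit:
arm_command:
  targets:
    - {"dp": [0.001, 0, 0], "turn": [0, 0, 0], "grip": -0.2}
    - {"dp": [0.001, 0, 0], "turn": [0, 0, 0], "grip": -0.2}
    - {"dp": [0, 0, 0], "turn": [0, 0, 0], "grip": -0.2}
    - {"dp": [0, 0, 0], "turn": [0, 0, 0], "grip": -0.2}

```text
clock: 8.4
position: [0.5327, 0.284, 0.2144]
ee_rot: [-0.029, 0.707, -0.028, -0.706]
contact_force: [-2.3, -0.3, 9.3]
width: 0.0389
```

Contact has been felt, with about 9 N upward. I'll release and then retreat straight up.

Emit:
arm_command:
  targets:
    - {"dp": [0, 0, 0], "turn": [0, 0, 0], "grip": 0.1}
    - {"dp": [0, 0, 0], "turn": [0, 0, 0], "grip": 0.38}
    - {"dp": [0, 0, 0], "turn": [0, 0, 0], "grip": 0.38}
    - {"dp": [0, 0, 0], "turn": [0, 0, 0], "grip": 0.38}
    - {"dp": [0, 0, 0], "turn": [0, 0, 0], "grip": 0.38}
    - {"dp": [-0.01, 0, 0], "turn": [0, 0, 0], "grip": 0.38}
    - {"dp": [-0.02, 0, 0], "turn": [0, 0, 0], "grip": 0.38}
    - {"dp": [-0.03, 0, 0], "turn": [0, 0, 0], "grip": 0.38}

```text
clock: 9.2
position: [0.5321, 0.2835, 0.2723]
ee_rot: [0.028, -0.705, 0.029, 0.708]
contact_force: [0.2, -0.0, 0.3]
width: 0.0588
```

Emit:
arm_command:
  targets:
    - {"dp": [-0.04, 0, 0], "turn": [0, 0, 0], "grip": 0.38}
    - {"dp": [-0.01, 0.02, 0], "turn": [0, 0, 0], "grip": 0.38}
    - {"dp": [0, 0.03, 0], "turn": [0, 0, 0], "grip": 0.38}
    - {"dp": [0, 0.04, 0], "turn": [0, 0, 0], "grip": 0.38}
    - {"dp": [0, 0.04, 0], "turn": [0, 0, 0], "grip": 0.38}
    - {"dp": [0, 0.02, 0], "turn": [0, 0, 0], "grip": 0.38}
    - {"dp": [0, 0, 0], "turn": [0, 0, 0], "grip": 0.38}

```text
clock: 9.9
position: [0.5202, 0.132, 0.3235]
ee_rot: [-0.029, 0.707, -0.03, -0.706]
contact_force: [-0.1, 0.1, -0.5]
width: 0.0586
```

Run:
```python
from h import *
goto([.5255,-.128,.16],-.095)
np.save("w7.npy",manip.calibration("wrist"),allow_pickle=True)
im=manip.get_image("wrist")[:,:,::-1]
cv2.imwrite("pics/w7.png",cv2.resize(im,(800,600),interpolation=cv2.INTER_CUBIC))
im=manip.get_image("side")[:,:,::-1]
cv2.imwrite("pics/s7.png",cv2.resize(im[200:380,60:300],None,fx=3.3,fy=3.3,interpolation=cv2.INTER_CUBIC))
```

```text
axes y [-0.084 -0.996  0.001] z [-0.996  0.084 -0.001]
turn [ 0.62 -0.04 -0.05] d world [ 0.0053 -0.26   -0.0085] dp now [ 0.0088  0.2586 -0.0271] dp after turn [ 0.0085  0.2583 -0.0299]
```

View pics/w7.png

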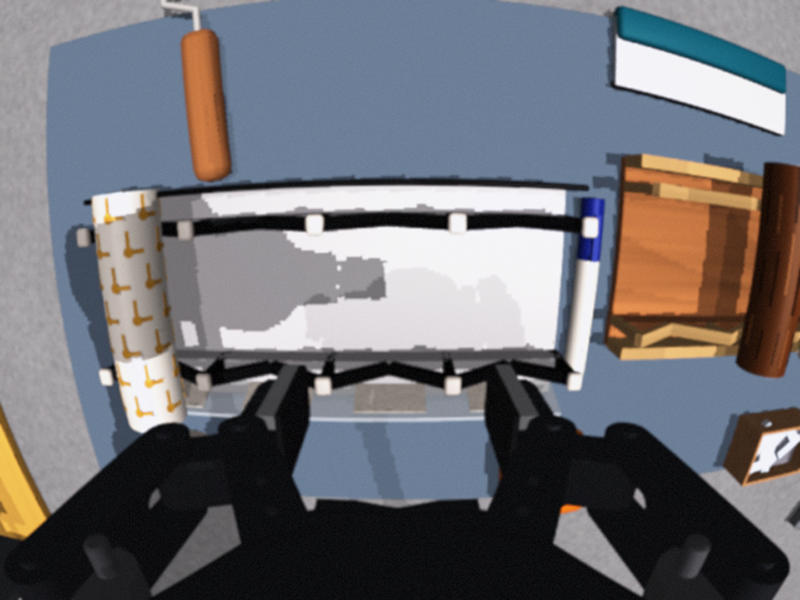

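View pics/s7.png

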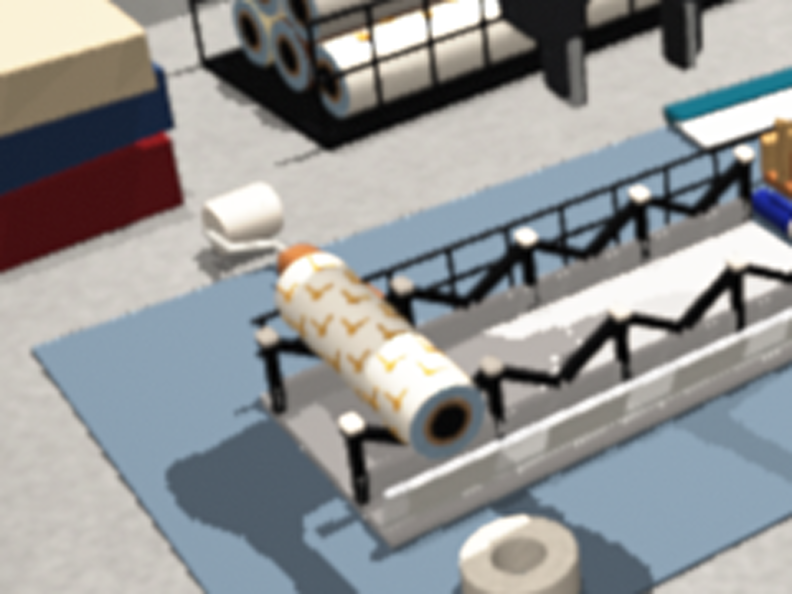

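Run:
```python
from h import *
c=np.load("w7.npy",allow_pickle=True).item()
p=np.array([(83,237),(185,229),(315,223),(458,223),(590,227),(107,377),(204,380),(323,384),(453,384),(574,381)])/1.25
M=np.array([(x,.148-.074*i) for x in(.045,-.045) for i in range(5)])
for z in(.05,.054,.058):
    P=backf(c,p,z)[:,:2];th,R,t,r=fit2(M,P);print(z,th.round(3),t.round(4),(r*1000).round(1).tolist())
    print((np.array([(0,.111-.074*i) for i in range(4)])@R.T+t).round(4).tolist())
X=backf(c,np.array([(93,196),(157,192),(128,430),(186,420)])/1.25,.06)[:,:2];print(X.mean(0),np.linalg.norm(X[0]-X[2]),np.linalg.norm(X[1]-X[3]))
```

```text
0.05 -0.079 [0.5227 0.1739] [[1.3, 2.6], [1.5, 1.4], [1.6, -0.2], [1.0, -1.4], [0.7, -2.3], [-2.0, 1.9], [-0.3, 0.9], [-0.8, 0.1], [-1.1, -1.1], [-1.9, -1.8]]
[[0.5315, 0.2845], [0.5257, 0.2107], [0.5198, 0.137], [0.5139, 0.0632]]
0.054 -0.079 [0.5238 0.1731] [[0.4, 0.1], [0.6, 0.2], [0.9, -0.2], [0.3, -0.1], [0.1, 0.3], [-1.5, -0.6], [0.4, -0.4], [-0.0, 0.0], [-0.2, 0.0], [-0.9, 0.6]]
[[0.5326, 0.2837], [0.5267, 0.2099], [0.5209, 0.1362], [0.515, 0.0624]]
0.058 -0.079 [0.5249 0.1723] [[-0.6, -2.3], [-0.2, -1.0], [0.1, -0.1], [-0.4, 1.2], [-0.4, 2.8], [-0.9, -3.1], [1.0, -1.7], [0.7, -0.0], [0.6, 1.2], [0.0, 3.0]]
[[0.5337, 0.2829], [0.5278, 0.2091], [0.522, 0.1354], [0.5161, 0.0616]]
[0.52893242 0.28411598] 0.15117874131666736 0.13747193330995863
```

Emit:
arm_command:
  targets:
    - {"dp": [0, 0.02, -0.002], "turn": [0.6, 0, 0], "grip": 0.38}
    - {"dp": [0, 0.04, -0.005], "turn": [0, 0, 0], "grip": 0.38}
    - {"dp": [0, 0.05, -0.006], "turn": [0, 0, 0], "grip": 0.38}
    - {"dp": [0, 0.05, -0.006], "turn": [0, 0, 0], "grip": 0.38}
    - {"dp": [0, 0.05, -0.006], "turn": [0, 0, 0], "grip": 0.38}
    - {"dp": [0, 0.03, -0.003], "turn": [0, 0, 0], "grip": 0.38}
    - {"dp": [0, 0.018, -0.002], "turn": [0, 0, 0], "grip": 0.38}
    - {"dp": [0, 0, 0], "turn": [0, 0, 0], "grip": 0.38}

```text
clock: 10.8
position: [0.528, -0.1256, 0.3228]
ee_rot: [-0.033, 0.707, -0.033, -0.706]
contact_force: [-0.1, 0.7, 0.3]
width: 0.0586
```

Emit:
arm_command:
  targets:
    - {"dp": [0.02, 0, 0], "turn": [0, 0, 0], "grip": 0.38}
    - {"dp": [0, 0, 0], "turn": [0, 0, 0], "grip": 0.38}
    - {"dp": [0, 0, 0], "turn": [0, 0, 0], "grip": 0.38}

```text
clock: 11.1
position: [0.5272, -0.1229, 0.3026]
ee_rot: [0.032, -0.706, 0.031, 0.707]
contact_force: [0.2, 0.0, -0.2]
width: 0.0592
```

Run:
```python
from h import *
goto([.5255,-.128,.058],-.095)
cv2.imwrite("pics/w8.png",manip.get_image("wrist")[:,:,::-1])
```

```text
axes y [-0.09  -0.996 -0.001] z [-0.996  0.09   0.001]
turn [0.3  0.05 0.04] d world [-0.0017 -0.0051 -0.0896] dp now [0.0896 0.0053 0.0011] dp after turn [0.0896 0.0052 0.0012]
```

View pics/w8.png

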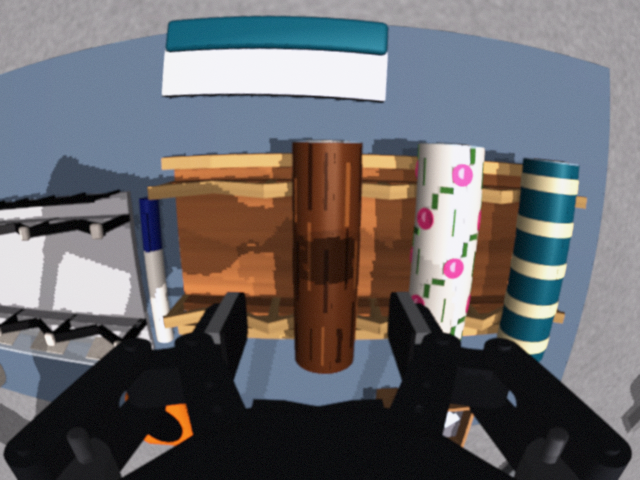

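Emit:
arm_command:
  targets:
    - {"dp": [0.015, 0.002, 0.0005], "turn": [0.3, 0, 0], "grip": 0.38}
    - {"dp": [0.02, 0.002, 0.0005], "turn": [0, 0, 0], "grip": 0.38}
    - {"dp": [0.02, 0.001, 0], "turn": [0, 0, 0], "grip": 0.38}
    - {"dp": [0.02, 0, 0], "turn": [0, 0, 0], "grip": 0.38}
    - {"dp": [0.014, 0, 0], "turn": [0, 0, 0], "grip": 0.38}
    - {"dp": [0, 0, 0], "turn": [0, 0, 0], "grip": 0.38}

```text
clock: 11.75
position: [0.5252, -0.1284, 0.2127]
ee_rot: [0.034, -0.705, 0.034, 0.707]
contact_force: [0.6, 0.2, -0.3]
width: 0.059
```

Emit:
arm_command:
  targets:
    - {"dp": [0, 0, 0], "turn": [0, 0, 0], "grip": -0.2}
    - {"dp": [0, 0, 0], "turn": [0, 0, 0], "grip": -0.2}
    - {"dp": [0, 0, 0], "turn": [0, 0, 0], "grip": -0.2}
    - {"dp": [0, 0, 0], "turn": [0, 0, 0], "grip": -0.2}
    - {"dp": [0, 0, 0], "turn": [0, 0, 0], "grip": -0.2}
  grip_force: 30

```text
clock: 12.25
position: [0.5261, -0.1283, 0.2151]
ee_rot: [-0.035, 0.707, -0.034, -0.705]
contact_force: [1.9, 6.5, 3.1]
width: 0.0389
```

Emit:
arm_command:
  targets:
    - {"dp": [-0.005, 0, 0], "turn": [0, 0, 0], "grip": -0.2}
    - {"dp": [-0.015, 0, 0], "turn": [0, 0, 0], "grip": -0.2}
    - {"dp": [-0.02, 0, 0], "turn": [0, 0, 0], "grip": -0.2}
    - {"dp": [-0.025, 0, 0], "turn": [0, 0, 0], "grip": -0.2}
    - {"dp": [-0.025, 0, 0], "turn": [0, 0, 0], "grip": -0.2}
    - {"dp": [0, 0, 0], "turn": [0, 0, 0], "grip": -0.2}
    - {"dp": [0, 0, 0], "turn": [0, 0, 0], "grip": -0.2}

```text
clock: 12.95
position: [0.5254, -0.1295, 0.3043]
ee_rot: [-0.034, 0.707, -0.035, -0.706]
contact_force: [-0.6, 0.3, -0.3]
width: 0.0392
```

Run:
```python
from h import *
goto([.5267,.2099,.14],-.079)
```

```text
axes y [-0.097 -0.995  0.001] z [-0.995  0.097 -0.002]
turn [-1.01 -0.09 -0.07] d world [ 0.0013  0.3394 -0.0093] dp now [ 0.0089 -0.3379  0.0315] dp after turn [ 0.0093 -0.3384  0.0255]
```

Emit:
arm_command:
  targets:
    - {"dp": [0, 0, 0], "turn": [-1.0, 0, 0], "grip": -0.2}
    - {"dp": [0, -0.02, 0.0015], "turn": [0, 0, 0], "grip": -0.2}
    - {"dp": [0, -0.035, 0.003], "turn": [0, 0, 0], "grip": -0.2}
    - {"dp": [0, -0.045, 0.003], "turn": [0, 0, 0], "grip": -0.2}
    - {"dp": [0, -0.045, 0.003], "turn": [0, 0, 0], "grip": -0.2}
    - {"dp": [0, -0.045, 0.004], "turn": [0, 0, 0], "grip": -0.2}
    - {"dp": [0, -0.045, 0.004], "turn": [0, 0, 0], "grip": -0.2}
    - {"dp": [0, -0.045, 0.003], "turn": [0, 0, 0], "grip": -0.2}

```text
clock: 13.75
position: [0.5255, 0.1532, 0.3022]
ee_rot: [0.027, -0.706, 0.028, 0.708]
contact_force: [0.8, -0.6, -1.3]
width: 0.039
```

Emit:
arm_command:
  targets:
    - {"dp": [0, -0.035, 0.003], "turn": [0, 0, 0], "grip": -0.2}
    - {"dp": [0.01, -0.02, 0.001], "turn": [0, 0, 0], "grip": -0.2}
    - {"dp": [0, -0.003, 0], "turn": [0, 0, 0], "grip": -0.2}
    - {"dp": [0, 0, 0], "turn": [0, 0, 0], "grip": -0.2}
    - {"dp": [0, 0, 0], "turn": [0, 0, 0], "grip": -0.2}
    - {"dp": [0, 0, 0], "turn": [0, 0, 0], "grip": -0.2}

```text
clock: 14.35
position: [0.527, 0.2085, 0.2937]
ee_rot: [0.028, -0.707, 0.029, 0.707]
contact_force: [0.3, -0.4, -0.9]
width: 0.0394
```

Run:
```python
from h import *
goto([.5267,.2099,.0595],-.079)
cv2.imwrite("pics/w9.png",manip.get_image("wrist")[:,:,::-1])
```

```text
axes y [-0.081 -0.997  0.001] z [-0.997  0.081  0.   ]
turn [-0.09  0.   -0.03] d world [-0.0003  0.0014 -0.0792] dp now [ 0.0792 -0.0014  0.0004] dp after turn [ 0.0792 -0.0013  0.0004]
```

View pics/w9.png

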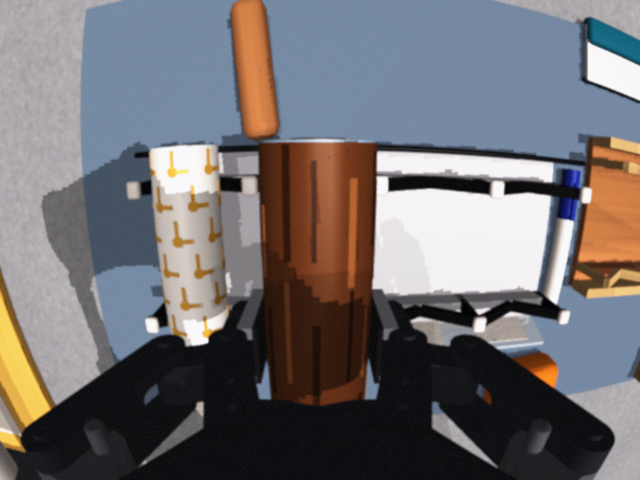

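Emit:
arm_command:
  targets:
    - {"dp": [0.015, -0.001, 0], "turn": [0, 0, 0], "grip": -0.2}
    - {"dp": [0.02, 0, 0], "turn": [0, 0, 0], "grip": -0.2}
    - {"dp": [0.02, 0, 0], "turn": [0, 0, 0], "grip": -0.2}
    - {"dp": [0.015, 0, 0], "turn": [0, 0, 0], "grip": -0.2}
    - {"dp": [0.006, 0, 0], "turn": [0, 0, 0], "grip": -0.2}
    - {"dp": [0.001, 0, 0], "turn": [0, 0, 0], "grip": -0.2}
    - {"dp": [0, 0, 0], "turn": [0, 0, 0], "grip": -0.2}
    - {"dp": [0, 0, 0], "turn": [0, 0, 0], "grip": -0.2}

```text
clock: 15.2
position: [0.5274, 0.2106, 0.2176]
ee_rot: [-0.028, 0.707, -0.028, -0.706]
contact_force: [1.6, -0.5, -1.2]
width: 0.0387
```

Emit:
arm_command:
  targets:
    - {"dp": [0.001, 0, 0], "turn": [0, 0, 0], "grip": -0.2}
    - {"dp": [0.001, 0, 0], "turn": [0, 0, 0], "grip": -0.2}
    - {"dp": [0, 0, 0], "turn": [0, 0, 0], "grip": -0.2}
    - {"dp": [0, 0, 0], "turn": [0, 0, 0], "grip": -0.2}

```text
clock: 15.6
position: [0.5271, 0.2107, 0.2152]
ee_rot: [-0.028, 0.707, -0.028, -0.706]
contact_force: [-0.5, 0.2, 2.7]
width: 0.0391
```

Emit:
arm_command:
  targets:
    - {"dp": [0.001, 0, 0], "turn": [0, 0, 0], "grip": -0.2}
    - {"dp": [0, 0, 0], "turn": [0, 0, 0], "grip": -0.2}
    - {"dp": [0, 0, 0], "turn": [0, 0, 0], "grip": -0.2}

```text
clock: 15.9
position: [0.5271, 0.2107, 0.2151]
ee_rot: [-0.028, 0.707, -0.028, -0.706]
contact_force: [-2.1, -1.0, 9.7]
width: 0.0389
```

Contact again, so I'll release, lift and head back to the rose roll.

Emit:
arm_command:
  targets:
    - {"dp": [0, 0, 0], "turn": [0, 0, 0], "grip": 0.1}
    - {"dp": [0, 0, 0], "turn": [0, 0, 0], "grip": 0.38}
    - {"dp": [0, 0, 0], "turn": [0, 0, 0], "grip": 0.38}
    - {"dp": [0, 0, 0], "turn": [0, 0, 0], "grip": 0.38}
    - {"dp": [0, 0, 0], "turn": [0, 0, 0], "grip": 0.38}
    - {"dp": [-0.01, 0, 0], "turn": [0, 0, 0], "grip": 0.38}
    - {"dp": [-0.02, 0, 0], "turn": [0, 0, 0], "grip": 0.38}
    - {"dp": [-0.03, 0, 0], "turn": [0, 0, 0], "grip": 0.38}

```text
clock: 16.7
position: [0.5264, 0.2105, 0.2734]
ee_rot: [0.028, -0.705, 0.028, 0.708]
contact_force: [1.0, 0.5, -0.3]
width: 0.0592
```

Emit:
arm_command:
  targets:
    - {"dp": [-0.04, 0, 0], "turn": [0, 0, 0], "grip": 0.38}
    - {"dp": [-0.01, 0.02, 0], "turn": [0, 0, 0], "grip": 0.38}
    - {"dp": [0, 0.04, 0], "turn": [0.9, 0, 0], "grip": 0.38}
    - {"dp": [0, 0.05, -0.005], "turn": [0, 0, 0], "grip": 0.38}
    - {"dp": [0, 0.05, -0.005], "turn": [0, 0, 0], "grip": 0.38}
    - {"dp": [0, 0.05, -0.005], "turn": [0, 0, 0], "grip": 0.38}
    - {"dp": [0, 0.05, -0.005], "turn": [0, 0, 0], "grip": 0.38}
    - {"dp": [0, 0.05, -0.005], "turn": [0, 0, 0], "grip": 0.38}

```text
clock: 17.5
position: [0.523, -0.101, 0.3247]
ee_rot: [-0.033, 0.707, -0.034, -0.706]
contact_force: [1.0, -0.5, 0.2]
width: 0.059
```

Emit:
arm_command:
  targets:
    - {"dp": [0, 0.05, -0.005], "turn": [0, 0, 0], "grip": 0.38}
    - {"dp": [0, 0.03, -0.003], "turn": [0, 0, 0], "grip": 0.38}
    - {"dp": [0.01, 0.015, 0], "turn": [0, 0, 0], "grip": 0.38}
    - {"dp": [0, 0, 0], "turn": [0, 0, 0], "grip": 0.38}
    - {"dp": [0, 0, 0], "turn": [0, 0, 0], "grip": 0.38}
    - {"dp": [0, 0, 0], "turn": [0, 0, 0], "grip": 0.38}

```text
clock: 18.1
position: [0.5223, -0.1925, 0.3137]
ee_rot: [0.033, -0.706, 0.033, 0.707]
contact_force: [-0.1, 0.6, 0.3]
width: 0.0591
```

Run:
```python
from h import *
goto([.519,-.2015,.058],-.095)
cv2.imwrite("pics/w10.png",manip.get_image("wrist")[:,:,::-1])
im=manip.get_image("side")[:,:,::-1]
cv2.imwrite("pics/s10.png",cv2.resize(im[200:380,60:300],None,fx=3.3,fy=3.3,interpolation=cv2.INTER_CUBIC))
```

```text
axes y [-0.093 -0.996 -0.001] z [-0.996  0.093  0.001]
turn [0.09 0.03 0.06] d world [-0.0033 -0.009  -0.1007] dp now [0.1007 0.0094 0.0023] dp after turn [0.1007 0.0093 0.0024]
```

View pics/w10.png

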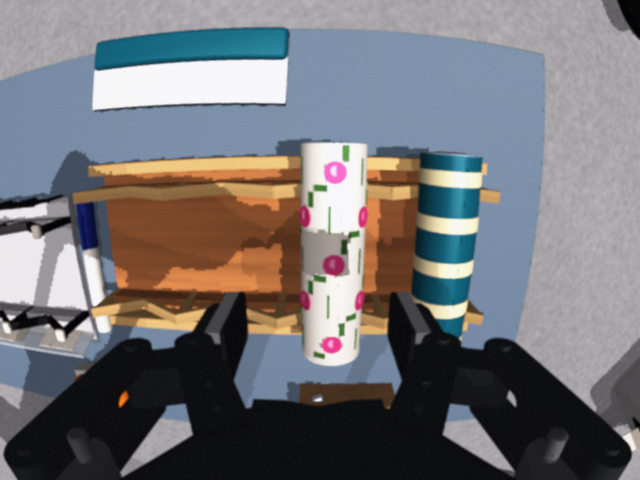

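View pics/s10.png

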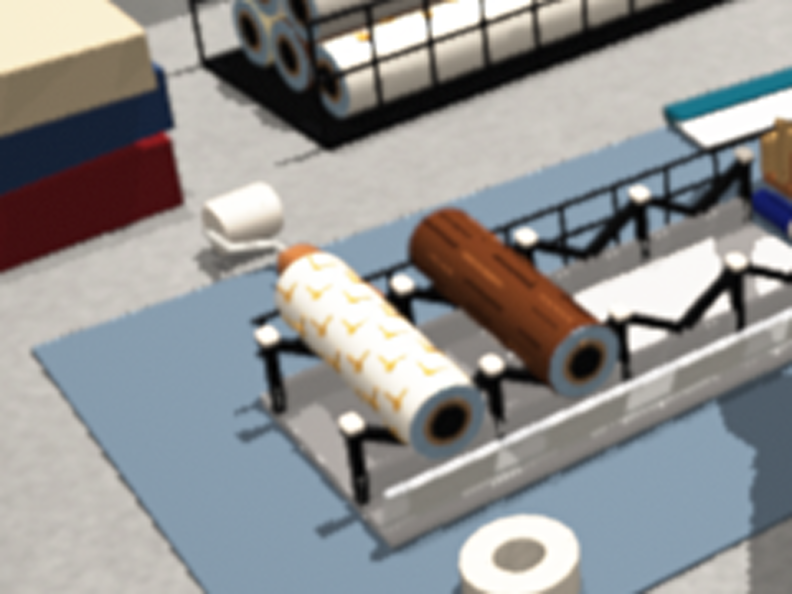

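Gold and wood are both seated. The rose roll sits at column 333 against the gripper's 318, about 9 mm to the right, which agrees with the computed shift.

Emit:
arm_command:
  targets:
    - {"dp": [0.01, 0.005, 0.001], "turn": [0, 0, 0], "grip": 0.38}
    - {"dp": [0.02, 0.004, 0.001], "turn": [0, 0, 0], "grip": 0.38}
    - {"dp": [0.02, 0, 0], "turn": [0, 0, 0], "grip": 0.38}
    - {"dp": [0.02, 0, 0], "turn": [0, 0, 0], "grip": 0.38}
    - {"dp": [0.02, 0, 0], "turn": [0, 0, 0], "grip": 0.38}
    - {"dp": [0.01, 0, 0], "turn": [0, 0, 0], "grip": 0.38}
    - {"dp": [0, 0, 0], "turn": [0, 0, 0], "grip": 0.38}

```text
clock: 18.9
position: [0.5188, -0.2024, 0.212]
ee_rot: [0.034, -0.705, 0.033, 0.707]
contact_force: [-0.1, -0.5, -0.3]
width: 0.0588
```

Emit:
arm_command:
  targets:
    - {"dp": [0, 0, 0], "turn": [0, 0, 0], "grip": -0.2}
    - {"dp": [0, 0, 0], "turn": [0, 0, 0], "grip": -0.2}
    - {"dp": [0, 0, 0], "turn": [0, 0, 0], "grip": -0.2}
    - {"dp": [0, 0, 0], "turn": [0, 0, 0], "grip": -0.2}
    - {"dp": [0, 0, 0], "turn": [0, 0, 0], "grip": -0.2}
  grip_force: 30

```text
clock: 19.4
position: [0.5198, -0.2021, 0.2148]
ee_rot: [-0.034, 0.707, -0.033, -0.706]
contact_force: [0.3, 5.9, 2.9]
width: 0.0389
```

Emit:
arm_command:
  targets:
    - {"dp": [-0.005, 0, 0], "turn": [0, 0, 0], "grip": -0.2}
    - {"dp": [-0.015, 0, 0], "turn": [0, 0, 0], "grip": -0.2}
    - {"dp": [-0.02, 0, 0], "turn": [0, 0, 0], "grip": -0.2}
    - {"dp": [-0.025, 0, 0], "turn": [0, 0, 0], "grip": -0.2}
    - {"dp": [-0.025, 0, 0], "turn": [0, 0, 0], "grip": -0.2}
    - {"dp": [0, 0, 0], "turn": [-0.9, 0, 0], "grip": -0.2}
    - {"dp": [0, 0, 0], "turn": [0, 0, 0], "grip": -0.2}

```text
clock: 20.1
position: [0.5194, -0.2033, 0.3043]
ee_rot: [-0.027, 0.707, -0.028, -0.706]
contact_force: [-0.7, 0.1, -0.9]
width: 0.0394
```

Run:
```python
from h import *
goto([.5209,.1362,.14],-.079)
```

```text
axes y [-0.079 -0.997  0.002] z [-0.997  0.079 -0.002]
turn [ 0.01 -0.09 -0.09] d world [ 0.0015  0.3395 -0.0093] dp now [ 0.0087 -0.3385  0.0252] dp after turn [ 0.0093 -0.3385  0.0252]
```

Emit:
arm_command:
  targets:
    - {"dp": [0, -0.01, 0.001], "turn": [0, 0, 0], "grip": -0.2}
    - {"dp": [0, -0.02, 0.0015], "turn": [0, 0, 0], "grip": -0.2}
    - {"dp": [0, -0.035, 0.003], "turn": [0, 0, 0], "grip": -0.2}
    - {"dp": [0, -0.045, 0.003], "turn": [0, 0, 0], "grip": -0.2}
    - {"dp": [0, -0.045, 0.003], "turn": [0, 0, 0], "grip": -0.2}
    - {"dp": [0, -0.045, 0.004], "turn": [0, 0, 0], "grip": -0.2}
    - {"dp": [0, -0.045, 0.003], "turn": [0, 0, 0], "grip": -0.2}
    - {"dp": [0, -0.045, 0.003], "turn": [0, 0, 0], "grip": -0.2}

```text
clock: 20.9
position: [0.5199, 0.0901, 0.3023]
ee_rot: [0.028, -0.706, 0.028, 0.708]
contact_force: [1.4, 0.3, -1.3]
width: 0.039
```

Emit:
arm_command:
  targets:
    - {"dp": [0, -0.03, 0.003], "turn": [0, 0, 0], "grip": -0.2}
    - {"dp": [0.01, -0.018, 0.001], "turn": [0, 0, 0], "grip": -0.2}
    - {"dp": [0, 0, 0], "turn": [0, 0, 0], "grip": -0.2}
    - {"dp": [0, 0, 0], "turn": [0, 0, 0], "grip": -0.2}
    - {"dp": [0, 0, 0], "turn": [0, 0, 0], "grip": -0.2}

```text
clock: 21.4
position: [0.5206, 0.1354, 0.2933]
ee_rot: [0.028, -0.706, 0.028, 0.707]
contact_force: [-0.4, 0.0, -0.7]
width: 0.0391
```

Run:
```python
from h import *
goto([.5209,.1362,.0595],-.079)
cv2.imwrite("pics/w11.png",manip.get_image("wrist")[:,:,::-1])
```

```text
axes y [-0.08  -0.997  0.001] z [-0.997  0.08   0.001]
turn [-0.04  0.06 -0.05] d world [ 0.0003  0.0008 -0.0788] dp now [ 0.0788 -0.0009 -0.0003] dp after turn [ 0.0788 -0.0009 -0.0002]
```

View pics/w11.png

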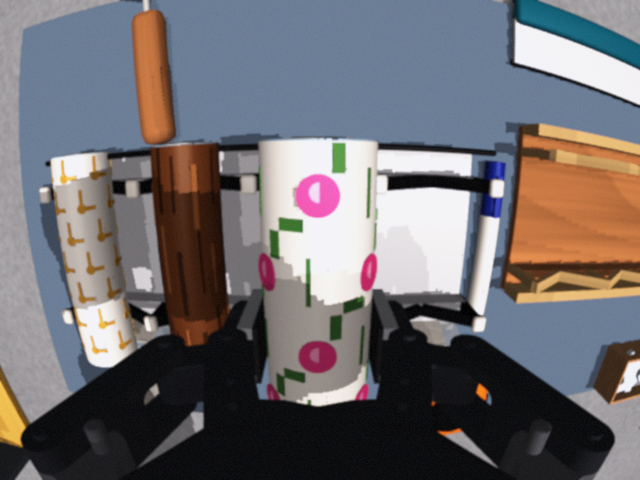

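The caps at columns 249 and 383 have their midpoint at 316, and the roll is at 318, so it is centred.

Emit:
arm_command:
  targets:
    - {"dp": [0.015, -0.001, 0], "turn": [0, 0, 0], "grip": -0.2}
    - {"dp": [0.02, 0, 0], "turn": [0, 0, 0], "grip": -0.2}
    - {"dp": [0.02, 0, 0], "turn": [0, 0, 0], "grip": -0.2}
    - {"dp": [0.015, 0, 0], "turn": [0, 0, 0], "grip": -0.2}
    - {"dp": [0.006, 0, 0], "turn": [0, 0, 0], "grip": -0.2}
    - {"dp": [0.001, 0, 0], "turn": [0, 0, 0], "grip": -0.2}
    - {"dp": [0, 0, 0], "turn": [0, 0, 0], "grip": -0.2}
    - {"dp": [0, 0, 0], "turn": [0, 0, 0], "grip": -0.2}

```text
clock: 22.25
position: [0.5214, 0.1368, 0.2176]
ee_rot: [-0.028, 0.707, -0.028, -0.706]
contact_force: [-0.3, -0.2, -0.9]
width: 0.039
```

Emit:
arm_command:
  targets:
    - {"dp": [0.001, 0, 0], "turn": [0, 0, 0], "grip": -0.2}
    - {"dp": [0.001, 0, 0], "turn": [0, 0, 0], "grip": -0.2}
    - {"dp": [0.0005, 0, 0], "turn": [0, 0, 0], "grip": -0.2}
    - {"dp": [0, 0, 0], "turn": [0, 0, 0], "grip": -0.2}
    - {"dp": [0, 0, 0], "turn": [0, 0, 0], "grip": -0.2}

```text
clock: 22.75
position: [0.521, 0.137, 0.2148]
ee_rot: [-0.028, 0.707, -0.028, -0.706]
contact_force: [-2.1, -1.1, 5.7]
width: 0.0385
```

Contact at 5.7 N, so I'll release and go to the stripe roll.

Emit:
arm_command:
  targets:
    - {"dp": [0, 0, 0], "turn": [0, 0, 0], "grip": 0.1}
    - {"dp": [0, 0, 0], "turn": [0, 0, 0], "grip": 0.38}
    - {"dp": [0, 0, 0], "turn": [0, 0, 0], "grip": 0.38}
    - {"dp": [0, 0, 0], "turn": [0, 0, 0], "grip": 0.38}
    - {"dp": [0, 0, 0], "turn": [0, 0, 0], "grip": 0.38}
    - {"dp": [-0.01, 0, 0], "turn": [0, 0, 0], "grip": 0.38}
    - {"dp": [-0.02, 0, 0], "turn": [0, 0, 0], "grip": 0.38}
    - {"dp": [-0.03, 0, 0], "turn": [0, 0, 0], "grip": 0.38}

```text
clock: 23.55
position: [0.5203, 0.1369, 0.2741]
ee_rot: [0.028, -0.705, 0.028, 0.708]
contact_force: [0.4, -0.3, 0.6]
width: 0.0593
```

Emit:
arm_command:
  targets:
    - {"dp": [-0.04, 0, 0], "turn": [0, 0, 0], "grip": 0.38}
    - {"dp": [-0.01, 0.02, 0], "turn": [0, 0, 0], "grip": 0.38}
    - {"dp": [0, 0.04, 0], "turn": [0.9, 0, 0], "grip": 0.38}
    - {"dp": [0, 0.05, -0.004], "turn": [0, 0, 0], "grip": 0.38}
    - {"dp": [0, 0.05, -0.004], "turn": [0, 0, 0], "grip": 0.38}
    - {"dp": [0, 0.05, -0.004], "turn": [0, 0, 0], "grip": 0.38}
    - {"dp": [0, 0.05, -0.004], "turn": [0, 0, 0], "grip": 0.38}
    - {"dp": [0, 0.05, -0.004], "turn": [0, 0, 0], "grip": 0.38}

```text
clock: 24.35
position: [0.5119, -0.1747, 0.3252]
ee_rot: [-0.033, 0.707, -0.034, -0.706]
contact_force: [0.2, -0.0, -0.1]
width: 0.0588
```

Emit:
arm_command:
  targets:
    - {"dp": [0, 0.05, -0.004], "turn": [0, 0, 0], "grip": 0.38}
    - {"dp": [0, 0.033, -0.003], "turn": [0, 0, 0], "grip": 0.38}
    - {"dp": [0.01, 0.018, 0], "turn": [0, 0, 0], "grip": 0.38}
    - {"dp": [0, 0, 0], "turn": [0, 0, 0], "grip": 0.38}
    - {"dp": [0, 0, 0], "turn": [0, 0, 0], "grip": 0.38}
    - {"dp": [0, 0, 0], "turn": [0, 0, 0], "grip": 0.38}

```text
clock: 24.95
position: [0.5097, -0.2721, 0.3142]
ee_rot: [0.033, -0.706, 0.033, 0.707]
contact_force: [0.4, 0.6, 0.5]
width: 0.0588
```

Run:
```python
from h import *
goto([.5085,-.2745,.058],-.095)
cv2.imwrite("pics/w12.png",manip.get_image("wrist")[:,:,::-1])
im=manip.get_image("side")[:,:,::-1]
cv2.imwrite("pics/s12.png",cv2.resize(im[200:380,60:300],None,fx=3.3,fy=3.3,interpolation=cv2.INTER_CUBIC))
```

```text
axes y [-0.093 -0.996 -0.001] z [-0.996  0.093  0.001]
turn [0.08 0.03 0.06] d world [-0.0012 -0.0024 -0.1012] dp now [0.1012 0.0026 0.0009] dp after turn [0.1012 0.0025 0.001 ]
```

View pics/w12.png

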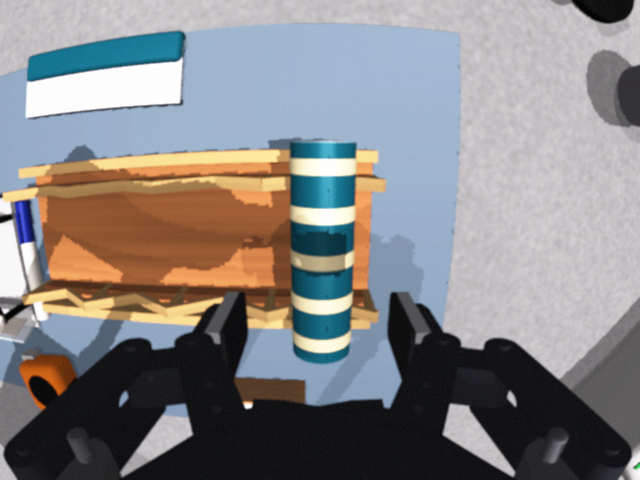

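View pics/s12.png

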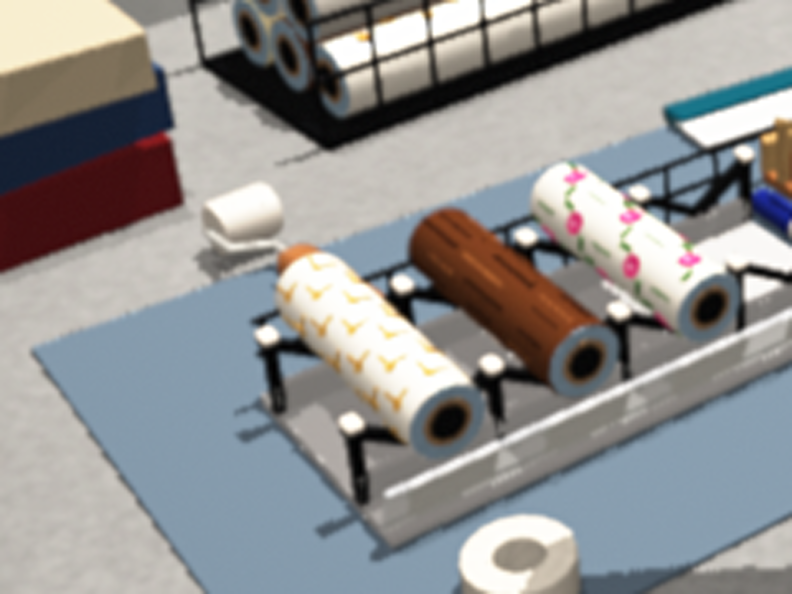

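Three rolls are seated. The stripe roll is at column 323, a 2.5 mm shift.

Emit:
arm_command:
  targets:
    - {"dp": [0.011, 0.0025, 0.001], "turn": [0, 0, 0], "grip": 0.38}
    - {"dp": [0.02, 0, 0], "turn": [0, 0, 0], "grip": 0.38}
    - {"dp": [0.02, 0, 0], "turn": [0, 0, 0], "grip": 0.38}
    - {"dp": [0.02, 0, 0], "turn": [0, 0, 0], "grip": 0.38}
    - {"dp": [0.02, 0, 0], "turn": [0, 0, 0], "grip": 0.38}
    - {"dp": [0.01, 0, 0], "turn": [0, 0, 0], "grip": 0.38}
    - {"dp": [0, 0, 0], "turn": [0, 0, 0], "grip": 0.38}

```text
clock: 25.75
position: [0.508, -0.2755, 0.2115]
ee_rot: [0.034, -0.705, 0.033, 0.707]
contact_force: [-0.1, -0.7, 0.6]
width: 0.0591
```

Emit:
arm_command:
  targets:
    - {"dp": [0, 0, 0], "turn": [0, 0, 0], "grip": -0.2}
    - {"dp": [0, 0, 0], "turn": [0, 0, 0], "grip": -0.2}
    - {"dp": [0, 0, 0], "turn": [0, 0, 0], "grip": -0.2}
    - {"dp": [0, 0, 0], "turn": [0, 0, 0], "grip": -0.2}
    - {"dp": [0, 0, 0], "turn": [0, 0, 0], "grip": -0.2}
  grip_force: 30

```text
clock: 26.25
position: [0.5088, -0.2754, 0.2143]
ee_rot: [-0.034, 0.707, -0.033, -0.706]
contact_force: [0.8, 5.2, 2.8]
width: 0.039
```

Emit:
arm_command:
  targets:
    - {"dp": [-0.005, 0, 0], "turn": [0, 0, 0], "grip": -0.2}
    - {"dp": [-0.015, 0, 0], "turn": [0, 0, 0], "grip": -0.2}
    - {"dp": [-0.02, 0, 0], "turn": [0, 0, 0], "grip": -0.2}
    - {"dp": [-0.025, 0, 0], "turn": [0, 0, 0], "grip": -0.2}
    - {"dp": [-0.025, 0, 0], "turn": [0, 0, 0], "grip": -0.2}
    - {"dp": [0, 0, 0], "turn": [-0.9, 0, 0], "grip": -0.2}
    - {"dp": [0, 0, 0], "turn": [0, 0, 0], "grip": -0.2}

```text
clock: 26.95
position: [0.5084, -0.2766, 0.3038]
ee_rot: [-0.027, 0.707, -0.029, -0.706]
contact_force: [0.2, -0.4, -1.1]
width: 0.0396
```

Run:
```python
from h import *
goto([.515,.0624,.14],-.079)
```

```text
axes y [-0.079 -0.997  0.002] z [-0.997  0.079 -0.001]
turn [ 0.01 -0.08 -0.1 ] d world [ 0.0066  0.339  -0.0088] dp now [ 0.0082 -0.3385  0.0201] dp after turn [ 0.0088 -0.3384  0.0202]
```

Emit:
arm_command:
  targets:
    - {"dp": [0, -0.01, 0.001], "turn": [0, 0, 0], "grip": -0.2}
    - {"dp": [0, -0.02, 0.001], "turn": [0, 0, 0], "grip": -0.2}
    - {"dp": [0, -0.035, 0.002], "turn": [0, 0, 0], "grip": -0.2}
    - {"dp": [0, -0.045, 0.003], "turn": [0, 0, 0], "grip": -0.2}
    - {"dp": [0, -0.045, 0.003], "turn": [0, 0, 0], "grip": -0.2}
    - {"dp": [0, -0.045, 0.003], "turn": [0, 0, 0], "grip": -0.2}
    - {"dp": [0, -0.045, 0.002], "turn": [0, 0, 0], "grip": -0.2}
    - {"dp": [0, -0.045, 0.002], "turn": [0, 0, 0], "grip": -0.2}

```text
clock: 27.75
position: [0.5134, 0.0164, 0.3018]
ee_rot: [0.028, -0.706, 0.028, 0.708]
contact_force: [0.9, 0.8, -1.5]
width: 0.0393
```

Emit:
arm_command:
  targets:
    - {"dp": [0, -0.03, 0.002], "turn": [0, 0, 0], "grip": -0.2}
    - {"dp": [0.01, -0.018, 0.001], "turn": [0, 0, 0], "grip": -0.2}
    - {"dp": [0, 0, 0], "turn": [0, 0, 0], "grip": -0.2}
    - {"dp": [0, 0, 0], "turn": [0, 0, 0], "grip": -0.2}
    - {"dp": [0, 0, 0], "turn": [0, 0, 0], "grip": -0.2}

```text
clock: 28.25
position: [0.5152, 0.0617, 0.2928]
ee_rot: [0.028, -0.706, 0.028, 0.707]
contact_force: [0.2, 1.1, -1.1]
width: 0.0389
```

Run:
```python
from h import *
goto([.515,.0624,.0595],-.079)
cv2.imwrite("pics/w13.png",manip.get_image("wrist")[:,:,::-1])
```

```text
axes y [-0.08  -0.997  0.001] z [-0.997  0.08   0.001]
turn [-0.04  0.05 -0.04] d world [-0.0002  0.0007 -0.0783] dp now [ 0.0783 -0.0008  0.0002] dp after turn [ 0.0783 -0.0007  0.0003]
```

View pics/w13.png

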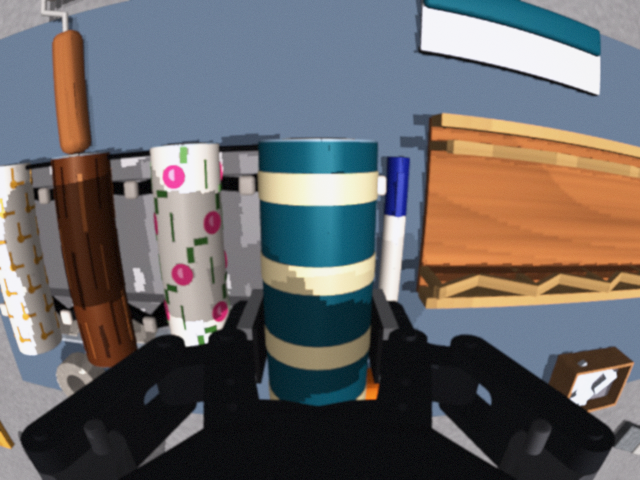

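The finger passes beside the marker, but its tip stays about 24 mm above the marker's top.

Emit:
arm_command:
  targets:
    - {"dp": [0.015, -0.001, 0], "turn": [0, 0, 0], "grip": -0.2}
    - {"dp": [0.02, 0, 0], "turn": [0, 0, 0], "grip": -0.2}
    - {"dp": [0.02, 0, 0], "turn": [0, 0, 0], "grip": -0.2}
    - {"dp": [0.015, 0, 0], "turn": [0, 0, 0], "grip": -0.2}
    - {"dp": [0.0055, 0, 0], "turn": [0, 0, 0], "grip": -0.2}
    - {"dp": [0.001, 0, 0], "turn": [0, 0, 0], "grip": -0.2}
    - {"dp": [0, 0, 0], "turn": [0, 0, 0], "grip": -0.2}
    - {"dp": [0, 0, 0], "turn": [0, 0, 0], "grip": -0.2}

```text
clock: 29.1
position: [0.5159, 0.0631, 0.2175]
ee_rot: [-0.028, 0.707, -0.028, -0.706]
contact_force: [-0.5, 0.8, -0.4]
width: 0.0392
```

Emit:
arm_command:
  targets:
    - {"dp": [0.001, 0, 0], "turn": [0, 0, 0], "grip": -0.2}
    - {"dp": [0.001, 0, 0], "turn": [0, 0, 0], "grip": -0.2}
    - {"dp": [0.0005, 0, 0], "turn": [0, 0, 0], "grip": -0.2}
    - {"dp": [0, 0, 0], "turn": [0, 0, 0], "grip": -0.2}
    - {"dp": [0, 0, 0], "turn": [0, 0, 0], "grip": -0.2}

```text
clock: 29.6
position: [0.5155, 0.0633, 0.2144]
ee_rot: [-0.028, 0.707, -0.028, -0.706]
contact_force: [-0.0, -0.1, 1.1]
width: 0.0392
```

Emit:
arm_command:
  targets:
    - {"dp": [0.001, 0, 0], "turn": [0, 0, 0], "grip": -0.2}
    - {"dp": [0, 0, 0], "turn": [0, 0, 0], "grip": -0.2}
    - {"dp": [0, 0, 0], "turn": [0, 0, 0], "grip": -0.2}

```text
clock: 29.9
position: [0.5155, 0.0632, 0.2141]
ee_rot: [-0.028, 0.707, -0.028, -0.706]
contact_force: [-1.0, -0.5, 7.7]
width: 0.039
```

Emit:
arm_command:
  targets:
    - {"dp": [0, 0, 0], "turn": [0, 0, 0], "grip": 0.1}
    - {"dp": [0, 0, 0], "turn": [0, 0, 0], "grip": 0.38}
    - {"dp": [0, 0, 0], "turn": [0, 0, 0], "grip": 0.38}
    - {"dp": [0, 0, 0], "turn": [0, 0, 0], "grip": 0.38}
    - {"dp": [0, 0, 0], "turn": [0, 0, 0], "grip": 0.38}
    - {"dp": [-0.01, 0, 0], "turn": [0, 0, 0], "grip": 0.38}
    - {"dp": [-0.02, 0, 0], "turn": [0, 0, 0], "grip": 0.38}
    - {"dp": [-0.03, 0, 0], "turn": [0, 0, 0], "grip": 0.38}

```text
clock: 30.7
position: [0.5148, 0.0632, 0.2731]
ee_rot: [0.028, -0.705, 0.028, 0.708]
contact_force: [0.9, -0.2, -1.1]
width: 0.059
```

Emit:
arm_command:
  targets:
    - {"dp": [-0.04, 0, 0], "turn": [0, 0, 0], "grip": 0.38}
    - {"dp": [-0.03, 0, 0.02], "turn": [0, 0, 0], "grip": 0.38}
    - {"dp": [-0.03, 0, 0.03], "turn": [0, 0, 0], "grip": 0.38}
    - {"dp": [-0.03, 0.03, 0.03], "turn": [0, 0, 0], "grip": 0.38}
    - {"dp": [0, 0.03, 0.03], "turn": [0, 0, 0], "grip": 0.38}
    - {"dp": [0, 0.03, 0.03], "turn": [0, 0, 0], "grip": 0.38}
    - {"dp": [0, 0.03, 0.02], "turn": [0, 0, 0], "grip": 0.38}
    - {"dp": [0, 0, 0], "turn": [0, 0, 0], "grip": 0.38}

```text
clock: 31.5
position: [0.3448, -0.0443, 0.4028]
ee_rot: [-0.029, 0.707, -0.03, -0.706]
contact_force: [-0.1, 1.0, 0.4]
width: 0.0591
```

Emit:
arm_command:
  targets:
    - {"dp": [0, 0.04, 0.03], "turn": [0, 0, 0], "grip": 0.38}
    - {"dp": [0, 0.04, 0.01], "turn": [0, 0, 0], "grip": 0.38}
    - {"dp": [0, 0.04, 0], "turn": [0, 0, 0], "grip": 0.38}
    - {"dp": [0, 0.03, 0], "turn": [0, 0, 0], "grip": 0.38}
    - {"dp": [0, 0, 0], "turn": [0, 0, 0], "grip": 0.38}
    - {"dp": [0, 0, 0], "turn": [0, 0, 0], "grip": 0.38}

```text
clock: 32.1
position: [0.2961, -0.1891, 0.4022]
ee_rot: [-0.029, 0.707, -0.028, -0.706]
contact_force: [-0.2, 0.2, 0.0]
width: 0.0587
```

Run:
```python
from h import *
im=manip.get_image("side")[:,:,::-1]
cv2.imwrite("pics/s14.png",cv2.resize(im[200:380,60:360],None,fx=2.66,fy=2.66,interpolation=cv2.INTER_CUBIC))
im=manip.get_image("top")[:,:,::-1]
cv2.imwrite("pics/t14.png",im)
cv2.imwrite("pics/t14c.png",cv2.resize(im[170:330,160:360],None,fx=3.7,fy=3.7,interpolation=cv2.INTER_CUBIC))
```

```text
(no output)
```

View pics/s14.png

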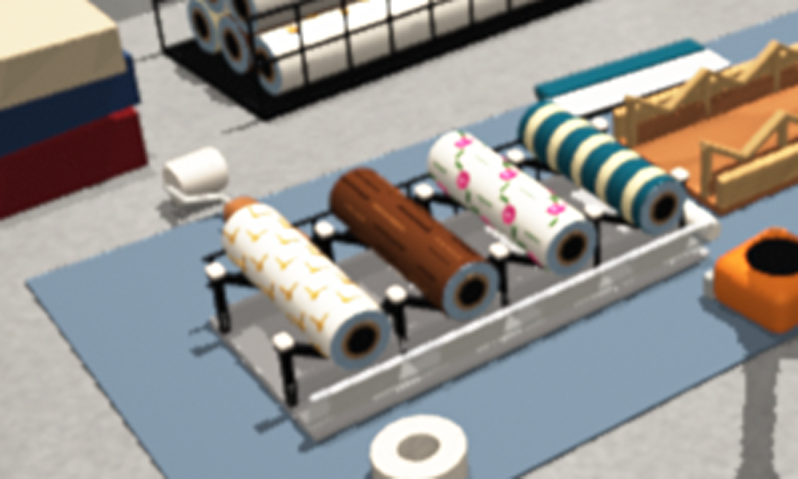

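View pics/t14c.png

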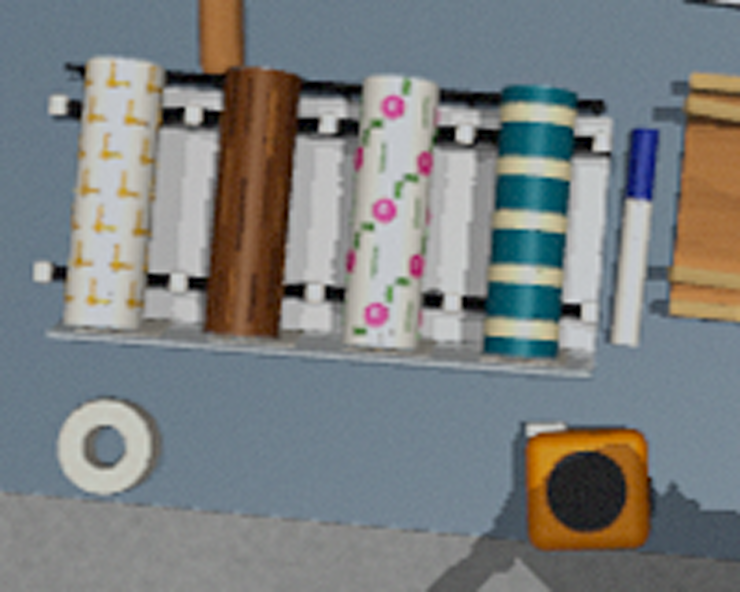

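All four lie in their cradles, and the marker and tape look undisturbed. I'll check the numbers.

Run:
```python
from h import *
c=manip.calibration("top")
Q=dict(gold=[(87,59),(163,62),(65,323),(143,326)],wood=[(226,69),(300,72),(205,333),(281,335)],rose=[(364,77),(438,80),(345,345),(418,348)],stripe=[(502,88),(576,90),(484,352),(557,355)])
seat=[(.5326,.2837),(.5267,.2099),(.5209,.1362),(.515,.0624)]
st=[(.534,-.0555),(.5255,-.128),(.519,-.2015),(.5085,-.2745)]
a=-.079;R=np.array([[np.cos(a),-np.sin(a)],[np.sin(a),np.cos(a)]])
for (k,v),s,b in zip(Q.items(),seat,st):
    X=backf if 0 else back(c,np.array(v)/3.7+[160,170],.06)[:,:2];d=(X[0]+X[1]-X[2]-X[3])/2;m=X.mean(0)
    print(k,m.round(4),"yaw",np.arctan2(d[1],d[0]).round(3),"in seat mm",((m-s)@R*1000).round(1),"moved",np.linalg.norm(m-b).round(3))
a=cv2.imread("pics/top0.png");b=cv2.imread("pics/t14.png")
for n,(r0,r1,c0,c1) in dict(tape=(282,322,298,340),marker=(202,266,323,340)).items():
    g=[cv2.cvtColor(i,cv2.COLOR_BGR2GRAY)for i in(a,b)]
    m=cv2.matchTemplate(g[1][r0-8:r1+8,c0-8:c1+8],g[0][r0:r1,c0:c1],cv2.TM_CCOEFF_NORMED);_,mx,_,l=cv2.minMaxLoc(m);print(n,mx,l,"(8,8)=unmoved")
```

```text
gold [0.5323 0.2842] yaw -0.067 in seat mm [-0.3  0.4] moved 0.34
wood [0.5265 0.2099] yaw -0.068 in seat mm [-0.2  0. ] moved 0.338
rose [0.5204 0.1363] yaw -0.07 in seat mm [-0.5  0.1] moved 0.338
stripe [0.5151 0.0631] yaw -0.072 in seat mm [0.1 0.7] moved 0.338
tape 0.8614765405654907 (8, 8) (8,8)=unmoved
marker 0.9977653622627258 (8, 8) (8,8)=unmoved
```

```bash
python3 -c "
from rig import manip
print(manip.sign_off())"
```

```text
the job is handed in; nothing more can be done
None
```

I moved all four rolls to the sales rack in their starting order from left to right (gold, wood, rose, stripe), and handed the job in at about 32 s. I lowered each roll until the arm felt the cradle (about 6–10 N), then opened the gripper and lifted straight up.

- **Rolls:** In the last top view each roll centre is within about 1 mm of its cradle centre. Each roll is within about 0.015 rad of straight and moved about 338–340 mm from its start.
- **Tape and marker:** Comparing the first and last top views, both are at the same pixel position. The tape match scored lower (0.86, against 0.998 for the marker), probably because a shadow now falls across it.
- **Disagreement:** The rack's crest caps fitted best at about 54 mm high rather than the stated 58 mm, and the top and wrist estimates of the rack's position differed by a few mm. I used the 54 mm wrist fit. In the wrist view each roll was centred between its caps before lowering, to within about 1 mm; for the stripe roll I relied on the computed position.

No other checks failed.

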